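# Empty the sample block magazine onto the tilted rack

## Robot

A 7-joint arm with a two-finger parallel gripper is mounted at the origin on a cart in front of the work surface, level with it; the furniture and walls round the work are solid. World frame = base frame: x ahead of the robot, y to its left, z up, the work surface at z = 0. Lengths are in m, angles in rad, forces in N, time in s.
With the tool pointing down it reaches from about 0.425 to 1.025 m from the base axis. Payload 9.4 kg.
Tool frame: the origin (TCP) lies at the very end of the fingers, on their centre line; the grasp point (between the pads) lies 19 mm behind it; z points along the fingers, y is the line along which they close (so a half turn about z gives the same grasp; the last joint's range is limited). The gripper opens to 93 mm and grips with 3 to 60 N. Pads are 15 mm wide; open, the fingers measure 128 mm over their backs; the gripper's body (75 mm by 188 mm) begins 65 mm behind the grasp point.
Start: joints at [1.092, 0.599, -0.003, 1.599, 0.002, 0.943, -0.08], TCP at [0.284, -0.667, 0.219] pointing down, gripper open.
Joint ranges: [-2.57, 2.57], [-0.35, 1.97], [-1.29, 1.29], [0.11, 2.56], [-1.05, 4.19], [0.11, 1.86], [-2.63, 2.63]. Speed limits (rad/s): [2.22, 2.22, 3.01, 3.01, 3.14, 3.14, 3.14].

## Interface

Orientations are given as a 3x3 rotation matrix whose columns are the frame's x, y, z axes.
In Python, from bench import monitor, vision, workorder gives the robot as it stands. The module is installed in compiled form; this text tells all that it offers.
- The arm moves only by the tool jog_arm, never from a script. Its argument "targets" is a list of rows, each a list of 7 numbers: the turn, a rotation vector about the tool's x, y, z in degrees, then the shift along the tool's x, y, z in m, then the closure, from 0 (fully open) to 1 (shut). A call has 1 to 12 rows; each row shifts and turns the commanded pose from where the row before left it, along the tool's axes as they then stand; what a row does not reach is not made up. A row lasts 1/12 s, in which the tool goes at most 41.7 mm and 7.16 degrees, less where a joint would pass 70% of its speed; a pose out of reach is approached as far as the arm can. A call with a gripper value outside its range is refused whole. The fingers move at their own pace and stop on an object; "force" is the grip in N (left out, the last holds). Time passes only in rows, so rows that do not move let the fingers close. It gives the time, the measured TCP pose, the force, the opening and the grip force at its end, in the units of the state.
- monitor.get_state(): the state, without advancing time (a new reading comes with each control period).
- vision.grab_frame(name): name is "scene" or "top"; returns a dict with "image" (420x560x3 uint8, blue, green, red), "fx", "fy", "cx", "cy" (pixels), "distortion" ([k1, k2, p1, p2, k3] as OpenCV has them; the pictures are not rectified), "world_from_camera" (4x4, takes a point from camera to world coordinates). Camera axes: x right, y up, looking along -z (the intrinsics and any distortion apply to the point x, -y, -z); pixel columns grow to the right and rows downward; lengths in m; the calibration is good to about 2 mm. A picture is of the moment at which its call begins. There is no depth.
- workorder.finish_job(): hands the job in; it is judged then, once.
The state is a dict: "t": time; "joints": joint angles; "joint_velocities": joint speeds; "effort": joint torques, N m; "ee_pos": TCP position; "orientation": TCP orientation; "wrist_force": force on the tool from outside, world axes, zero at the start; "torque": the same for the moment, N m; "width": opening from 0.0 (shut) to 1.0 (fully open); "finger_force": force on a finger pad.
Only numpy, scipy, OpenCV 4.12 (cv2) and the standard library are available. Lean on these libraries where they do the work, as an engineer would, in place of code of your own. Each camera call takes 0.05 s, during which the arm holds its last target. There are 200 camera calls.

## Task

Take all the sample blocks out of the upright magazine, one after another from the bottom with its pusher, and pile them, together with any that lies loose on the table, flat in one single pile on the tilted rack (one may lie there already): each block lengthwise down the slope, in the middle of the strip, with its end against the backstop. At the end draw the pusher fully back and leave the other things on the table where they are.

Things in the scene. Friction and masses are not known exactly. Their poses are not given: they have to be found in the camera images.
- outlet (a point): point on the upper face of the magazine's outlet ledge, on its middle line, 20 mm above the table, over which the centre of an ejected block comes to lie, give or take 4 mm; -y of this frame is the way blocks come out, z up. The ledge is 36 mm wide, narrower than a block, so fingers may reach 14 mm down past it; it ends at y = -52 mm. It is level with the chute's floor.
- chute (a point): Magazine: fixed upright aluminium chute, 57 (x) by 88 (y) mm outside, 110 mm high; blocks lie flat in it, one on another, long side along y, 2 to 3 mm play, so none can be lifted out at the top. Point: middle of its floor, 20 mm above the table; axes as outlet, which is at y = -83 mm here. A gap 22 mm high under the wall at -y lets only the lowest block out.
- pusher (a joint): steel pusher 13 mm high, m: 0 = fully back, 0.112 = fully in (hard stops); grows to -y of outlet. It pushes the lowest block out by its rear end; at 0.106 that block is just outside. Blocks above then rest on the pusher, and drop when it is back; from 0 to 0.022 it is clear of the chute. Stays where left; takes 2 to 8 N. Starts at 0 to 0.016.
- pusher_knob (a point): middle of the pusher's knob, an upright black cylinder, 20 mm diameter, 36 mm long (its top 18 mm above this point), 70 mm above the table, on the ledge's middle line; moves with the pusher, axes as outlet. Pusher fully in, it is 29 mm behind the chute's rear wall, which rises 40 mm above this point.
- rack_foot (a point): Tilted rack, fixed: aluminium strip 38 mm wide, 100 mm long, falling 15 degrees to a backstop plate 60 wide, 116 mm high, square to it. Point: on the strip's upper face, middle line, at the backstop's foot, 32 mm above the table. x runs up the slope, z square out of the strip. First block, end to backstop: centre at x 37, y 0, z 9 mm; next ones +18 mm in z. Strip 6 mm thick.
- block_a_center (a point): black aluminium sample block with small wells in its top: 45 mm (its x) by 74 mm (its y, the long way) by 18 mm high, 0.11 to 0.18 kg; the point is its centre, half-way up. It starts in the magazine, number 1 from the bottom.
- block_b_center (a point): black aluminium sample block with small wells in its top: 45 mm (its x) by 74 mm (its y, the long way) by 18 mm high, 0.11 to 0.18 kg; the point is its centre, half-way up. It starts in the magazine, number 2 from the bottom.
- block_c_center (a point): black aluminium sample block with small wells in its top: 45 mm (its x) by 74 mm (its y, the long way) by 18 mm high, 0.11 to 0.18 kg; the point is its centre, half-way up. It starts in the magazine, number 3 from the bottom.
- block_d_center (a point): black aluminium sample block with small wells in its top: 45 mm (its x) by 74 mm (its y, the long way) by 18 mm high, 0.11 to 0.18 kg; the point is its centre, half-way up. It starts in the magazine, number 4 from the bottom, or is absent.
- block_e_center (a point): black aluminium sample block with small wells in its top: 45 mm (its x) by 74 mm (its y, the long way) by 18 mm high, 0.11 to 0.18 kg; the point is its centre, half-way up. It starts lying flat on the table between magazine and rack, or is absent.
- tape: black tape roll, 58 mm across, 19 mm high, a bystander; origin at the centre of its underside
- tin: round screw tin, 66 mm across, 27 mm high, a bystander; origin at the centre of its underside
- mirror: mirror mount, 46x38x46 mm, standing in front of two tall fixed monitors, whose screens hang over the table from about world x = 0.57 m on: keep the arm clear of them, a bystander; origin at the centre of its underside
- holder: black post holder, 50x54x61 mm, a bystander; origin at the centre of its underside
- meter: black disc-shaped meter head, 60 mm across, 18 mm high, a bystander; origin at the centre of its underside
- goggles: orange goggles, 131x154x44 mm, a bystander; origin at the centre of its underside
- block_f_center (a point): black aluminium sample block with small wells in its top: 45 mm (its x) by 74 mm (its y, the long way) by 18 mm high, 0.11 to 0.18 kg; the point is its centre, half-way up. It lies on the rack already, as it should, or is absent.
Not all that is in view belongs to the job. Leave any green look-alike of the part that bears block_c_center alone.

How it is judged:
At the end, for the whole second after the job is handed in: Every block that is present lies in the one pile on the rack's strip: its end within 8 mm of the backstop, within 12 mm of the middle of the strip, flat to within 0.12 rad and lengthwise down the slope to within 0.2 rad; the pusher is back (under 20 mm) (x of block_a_center in the frame of rack_foot between 0.03 and 0.045 m and y of block_a_center in the frame of rack_foot between -0.012 and 0.012 m and z of block_a_center in the frame of rack_foot between 0.003 and 0.108 m and angle between the z axis of each of block_a_center, block_b_center, block_c_center, block_d_center, block_e_center, block_f_center and the z axis of rack_foot, either way round below 0.12 rad and angle between the y axis of each of block_a_center, block_b_center, block_c_center, block_d_center, block_e_center, block_f_center and the x axis of rack_foot, either way round below 0.2 rad and x of block_b_center in the frame of rack_foot between 0.03 and 0.045 m and y of block_b_center in the frame of rack_foot between -0.012 and 0.012 m and z of block_b_center in the frame of rack_foot between 0.003 and 0.108 m and x of block_c_center in the frame of rack_foot between 0.03 and 0.045 m and y of block_c_center in the frame of rack_foot between -0.012 and 0.012 m and z of block_c_center in the frame of rack_foot between 0.003 and 0.108 m and x of block_d_center in the frame of rack_foot between 0.03 and 0.045 m and y of block_d_center in the frame of rack_foot between -0.012 and 0.012 m and z of block_d_center in the frame of rack_foot between 0.003 and 0.108 m and x of block_e_center in the frame of rack_foot between 0.03 and 0.045 m and y of block_e_center in the frame of rack_foot between -0.012 and 0.012 m and z of block_e_center in the frame of rack_foot between 0.003 and 0.108 m and x of block_f_center in the frame of rack_foot between 0.03 and 0.045 m and y of block_f_center in the frame of rack_foot between -0.012 and 0.012 m and z of block_f_center in the frame of rack_foot between 0.003 and 0.108 m and value of joint pusher below 0.02 m); the robot touches nothing.
It fails at once if a bystander (tape roll, screw tin, mirror mount, post holder, meter head or goggles) is moved by more than 50 mm (distance of any of tape, tin, mirror, holder, meter, goggles from where it was at the start of the episode above 0.05 m).
Of block_d, block_e, block_f only 1 to 3 are there at a start; the rules pass over those that are not, and their reading is None.
At some moment in a run one of block_e may be knocked a few centimetres aside while the robot is not near it.
Once in a run the grip may slacken for a moment while it holds something.
It also fails if it takes over 210 s, if anything falls off the work surface, if the arm or the gripper's body presses on something with over 40 N, if the wrist force passes 120 N, or if a joint passes its speed limit or range.

## Working session

There is one attempt and no reset: what is moved stays moved. The work goes in short steps, Python scripts to look and compute and a tool call to move; the robot and the scene stay as the last step left them, time stands still between calls to the robot, and variables do not carry over. Pictures are saved under pics/ and viewed, at most 14 in all, crops included, and the job is handed in when it is done.

Besides the shell and the picture viewer there is one more tool, called after "Emit:" as name([rows], argument=value, ...), one row to a line, values as JSON. jog_arm: Moves the arm, as the interface text tells. Its arguments: {"type":"object","properties":{"targets":{"type":"array"},"force":{"type":"number"}},"required":["targets"]}

```bash
mkdir -p pics; ls
python3 - <<'E'
from bench import monitor, vision
import cv2,pickle
for n in("scene","top"):
    f=vision.grab_frame(n); cv2.imwrite(f"pics/{n}0.png",f["image"]); pickle.dump(f,open(f"{n}0.pkl","wb"))
    print(n,f["fx"],f["cx"],f["cy"],f["distortion"],f["world_from_camera"].round(3) if hasattr(f["world_from_camera"],'round') else f["world_from_camera"])
s=monitor.get_state();print(s)
E
```

```text
pics
scene 382.7837650980516 278.0722079755376 210.47526104929676 [-0.03132717  0.          0.          0.          0.        ] [[-0.852  0.335 -0.403  0.047]
 [-0.524 -0.536  0.662  0.978]
 [ 0.006  0.775  0.632  0.923]
 [ 0.     0.     0.     1.   ]]
top 513.2305518323436 283.7860186816069 215.8368203974764 [0.04626292 0.         0.         0.         0.        ] [[ 0.012  0.997 -0.076  0.462]
 [-1.     0.011 -0.004  0.099]
 [-0.003  0.077  0.997  1.975]
 [ 0.     0.     0.     1.   ]]
{'t': 0.1, 'joints': array([ 1.09226552,  0.60003517, -0.00252017,  1.6000092 ,  0.00178022,
        0.94286378, -0.07983038]), 'joint_velocities': array([ 0.00107758, -0.0002761 , -0.00022469, -0.00125195,  0.00069936,
       -0.00071379, -0.002318  ]), 'effort': array([ 3.46066321e-03, -7.66560316e+01,  1.50123551e+00, -2.52941895e+01,
       -5.23741997e-02,  1.36035495e-02,  3.98231634e-05]), 'ee_pos': array([ 0.28337443, -0.66688997,  0.21786836]), 'orientation': array([[ 9.20347532e-01,  3.91101053e-01, -6.22722137e-04],
       [ 3.91101530e-01, -9.20346813e-01,  1.15636276e-03],
       [-1.20865640e-04, -1.30780320e-03, -9.99999138e-01]]), 'wrist_force': array([-0.43899441,  0.3609534 ,  0.83503339]), 'torque': array([ 0.0239929 , -0.00466233,  0.02218964]), 'finger_force': 0.0, 'width': 0.9977856110233404}
```

View pics/scene0.png

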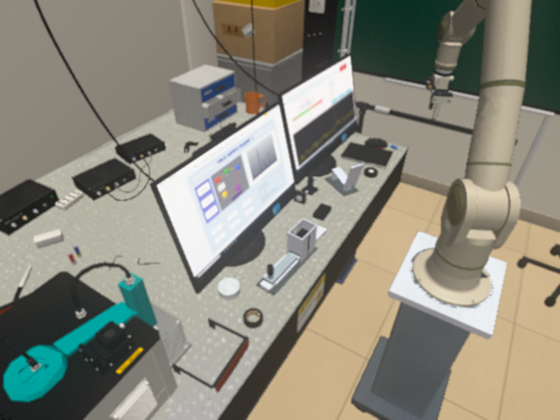

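View pics/top0.png

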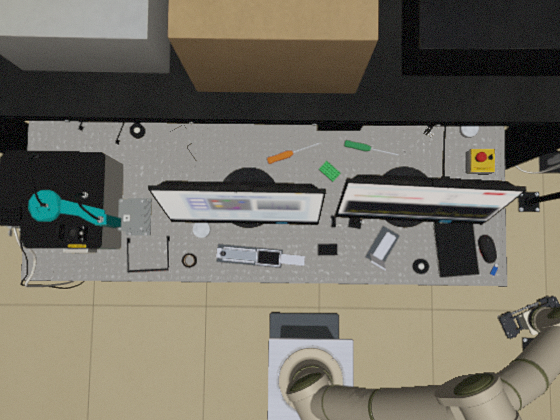

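The scene view shows the magazine at about (300,240), knob at (270,268), loose block at (322,212) and rack at (347,180). In the top view the magazine is at (250,256), block e at (327,249), rack at (382,246), meter at (421,266), and the green look-alike at (330,171).

```bash
cat > h.py <<'E'
import numpy as np,cv2,pickle
def K(f): return np.array([[f["fx"],0,f["cx"]],[0,f["fy"],f["cy"]],[0,0,1.]])
D=np.diag([1.,-1,-1])
def proj(f,P):
    T=np.linalg.inv(np.array(f["world_from_camera"])); P=np.atleast_2d(P)@T[:3,:3].T+T[:3,3]
    return cv2.projectPoints((P@D).astype(float),np.zeros(3),np.zeros(3),K(f),np.array(f["distortion"]))[0][:,0]
def back(f,uv,z):
    n=cv2.undistortPoints(np.array(uv,float).reshape(-1,1,2),K(f),np.array(f["distortion"]))[:,0]
    T=np.array(f["world_from_camera"]); d=np.c_[n,np.ones(len(n))]@D@T[:3,:3].T
    return T[:3,3]+d*((z-T[2,3])/d[:,2:])
def load(n): return pickle.load(open(n,"rb"))
def crop(f,x,y,w,h,s,name,lines=()):
    im=cv2.resize(f["image"][y:y+h,x:x+w],None,fx=s,fy=s,interpolation=cv2.INTER_CUBIC)
    for P,c in lines:
        q=((proj(f,P)+0.5-[x,y])*s).round().astype(int); cv2.polylines(im,[q.reshape(-1,1,2)],False,c,1)
    cv2.imwrite(name,im)
E
python3 - <<'E'
from h import *
a=load("top0.pkl");b=load("scene0.pkl")
crop(a,205,215,235,70,3.4,"pics/t1.png"); crop(b,250,150,130,145,4,"pics/s1.png")
i1=cv2.imread("pics/t1.png");i2=cv2.imread("pics/s1.png");print(i1.shape,i2.shape)
E
```

```text
(238, 799, 3) (580, 520, 3)
```

View pics/t1.png

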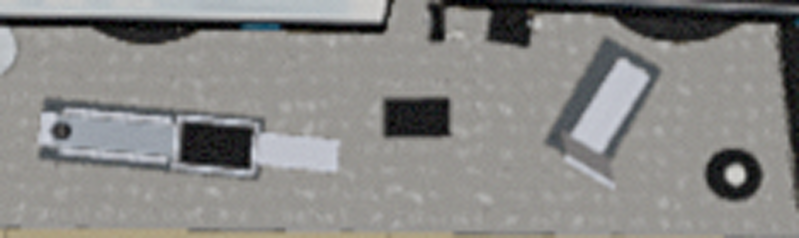

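View pics/s1.png

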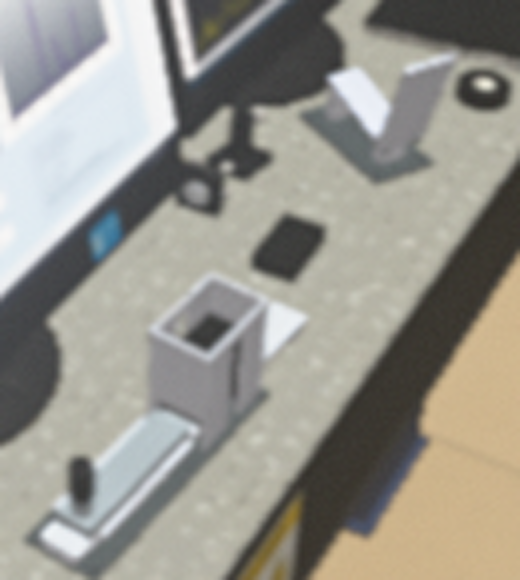

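Rack is empty (no block f), block e lies loose. In the top crop: chute top about (175–262,117–177), ledge end at (338,138)/(337,172), knob (62,130), block e (385–450,98–136), rack strip (617,57)–(606,152).

```bash
cat >> h.py <<'E'
def pose(p,z,tilt=0.):
    c,s=np.cos(p[2]),np.sin(p[2]); ct,st=np.cos(tilt),np.sin(tilt)
    return np.array([[c,-s,0],[s,c,0],[0,0,1]])@np.array([[ct,0,-st],[0,1,0],[st,0,ct]]),np.array([p[0],p[1],z])
def tr(p,z,L,tilt=0.):
    R,o=pose(p,z,tilt); return np.atleast_2d(L)@R.T+o
E
cat > fit.py <<'E'
from h import *
from scipy.optimize import least_squares
a=load("top0.pkl");b=load("scene0.pkl")
T=lambda l:np.array(l)/3.4+[205,215]-.0; S=lambda l:np.array(l)/4+[250,150]
def fit(name,p0,z,tilt,LT,UT,LS,US):
    LT,LS=np.array(LT)/1e3,np.array(LS)/1e3
    r=lambda p:np.r_[(proj(a,tr(p,z,LT,tilt))-T(UT)).ravel(),(proj(b,tr(p,z,LS,tilt))-S(US)).ravel()]
    s=least_squares(r,p0,x_scale=[.01,.01,.1],loss="soft_l1"); print(name,s.x.round(4),np.degrees(s.x[2]).round(2),r(s.x).reshape(-1,2).round(1).tolist()); return s.x
C=[[28.5,44,90],[28.5,-44,90],[-28.5,-44,90],[-28.5,44,90]]; Lg=[[18,-135,0],[-18,-135,0]]
ch=fit("chute",[.46,.15,0],.02,0,C+Lg,[[178,116],[263,120],[258,178],[173,171],[340,138],[338,173]],C+Lg,[[150,325],[213,273],[268,300],[207,360],[270,287],[305,320]][:0]+[[150,325],[213,273],[268,300],[207,360],[0,0],[305,320]][:4]+[[270,297],[305,320]])
Rk=[[100,19,0],[100,-19,0],[0,19,0],[0,-19,0]]
rk=fit("rack",[.47,-.2,-.6],.032,np.radians(15),Rk,[[617,57],[649,70],[571,138],[603,153]],Rk[:2],[[328,77],[355,68]])
B=[[22.5,37,9],[22.5,-37,9],[-22.5,-37,9],[-22.5,37,9]]
e=fit("e",[.46,0,0],.009,0,B,[[384,98],[449,98],[450,136],[386,136]],B,[[252,268],[288,213],[326,234],[292,281]])
np.save("fit.npy",[ch,rk,e])
kt=back(a,T([[62,130]]),.088)[0];ks=back(b,S([[79,460]]),.088)[0]
for k in(kt,ks):
    R,o=pose(ch,.02); print("knob",k.round(4),((k-o)@R).round(4), "q",.185-((k-o)@R)[1])
W,G,Rr=(255,255,0),(0,255,0),(0,0,255)
loop=lambda L:np.array(L+L[:1])/1e3
sc=[]
for L in (C,[[18,-44,0],[18,-135,0],[-18,-135,0],[-18,-44,0]]): sc.append((tr(ch,.02,loop(L)),G))
sc.append((tr(rk,.032,loop([Rk[0],Rk[1],Rk[3],Rk[2]]),np.radians(15)),Rr))
sc.append((tr(rk,.032,loop([[0,30,-5],[0,-30,-5],[0,-30,111],[0,30,111]]),np.radians(15)),W))
sc.append((tr(e,.009,loop(B)),G))
crop(a,205,215,235,70,3.4,"pics/t2.png",sc); crop(b,250,150,130,145,4,"pics/s2.png",sc)
i1=cv2.imread("pics/t2.png");i2=cv2.imread("pics/s2.png")
i2=i2[:360]
cv2.imwrite("pics/c2.png",np.vstack([i1,np.pad(i2,((0,0),(0,799-i2.shape[1]),(0,0)))]))
E
python3 fit.py
```

```text
chute [ 0.4522  0.1599 -0.0753] -4.31 [[-0.3, -0.3], [-1.1, 0.7], [-1.0, -0.6], [-0.3, -0.7], [0.1, 0.4], [-0.1, -0.4], [0.0, 0.6], [-0.5, -0.9], [0.6, -0.9], [1.0, -0.7], [0.5, 0.2], [0.4, -1.6]]
rack [ 0.4579 -0.2497 -0.4671] -26.76 [[-0.2, 0.3], [-0.5, 1.2], [0.5, -0.5], [0.1, -0.2], [-0.4, -0.2], [0.0, -0.5]]
e [ 0.4844 -0.0602  0.0073] 0.42 [[-0.4, 0.0], [-0.1, 0.1], [-0.3, 0.8], [-1.0, 0.7], [-0.6, -3.6], [-0.7, -0.4], [0.4, -1.8], [0.4, -2.8]]
knob [0.4667 0.3265 0.088 ] [0.002  0.1672 0.068 ] q 0.01779228426759047
knob [0.4669 0.3325 0.088 ] [0.0017 0.1732 0.068 ] q 0.011750653094405594
```

View pics/c2.png

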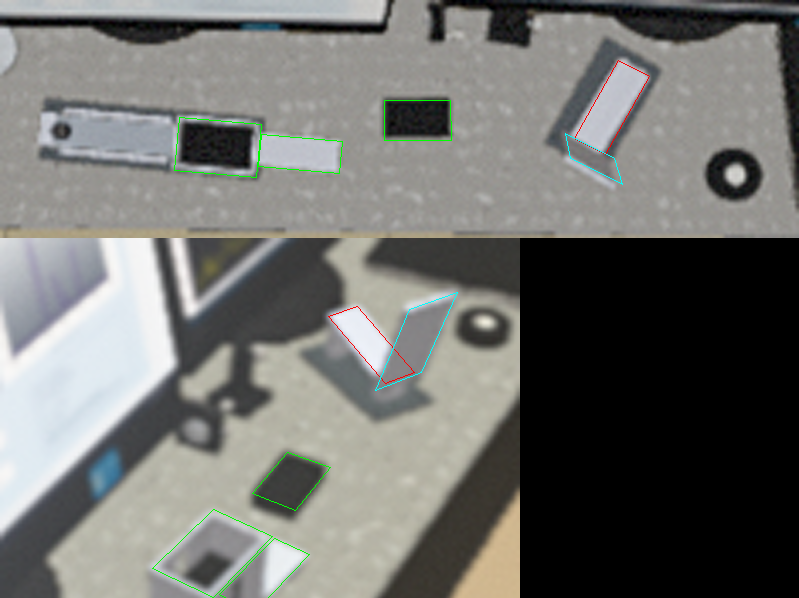

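```bash
cat > ref.py <<'E'
from h import *
from scipy.optimize import minimize
a=load("top0.pkl");b=load("scene0.pkl")
ch,rk,e=np.load("fit.npy"); t15=np.radians(15); SS=8
def rend(f,roi,P,minus=None,blur=.6):
    x,y,w,h=roi; m=np.zeros((h*SS,w*SS),np.uint8)
    hull=lambda P:cv2.convexHull((((proj(f,P)+.5-[x,y])*SS)*16).round().astype(np.int32))
    cv2.fillPoly(m,[hull(P)],255,shift=4)
    if minus is not None: cv2.fillPoly(m,[hull(minus)],0,shift=4)
    m=cv2.GaussianBlur(m,(0,0),blur*SS); return cv2.resize(m,(w,h),interpolation=cv2.INTER_AREA)/255.
def img(f,roi,lo,hi):
    x,y,w,h=roi; g=f["image"][y:y+h,x:x+w].min(2).astype(float) ; return np.clip((g-lo)/(hi-lo),0,1)
def roi(f,P,pad=3):
    q=proj(f,P);l=np.floor(q.min(0)).astype(int)-pad;u=np.ceil(q.max(0)).astype(int)+pad+1;return (*l,*(u-l))
def fit(name,p0,z,tilt,L,views,minus=None):
    L=np.array(L)/1e3
    for f,lo,hi,mn in views:
        pass
    rs=[roi(f,tr(p0,z,L,tilt)) for f,*_ in views]; ims=[img(f,r,lo,hi) for (f,lo,hi,mn),r in zip(views,rs)]
    def c(d):
        p=np.array(p0)+d*[.01,.01,.1]; t=0
        for (f,lo,hi,mn),r,i in zip(views,rs,ims):
            t+=((rend(f,r,tr(p,z,L,tilt),tr(p,z,np.array(mn)/1e3,tilt) if mn else None)-i)**2).sum()
        return t
    s=minimize(c,np.zeros(3),method="Nelder-Mead",options=dict(initial_simplex=[[0,0,0],[.6,0,0],[0,.6,0],[0,0,.6]],xatol=.005,fatol=.01))
    p=p0+s.x*[.01,.01,.1]; print(name,len(views),p.round(4),np.degrees(p[2]).round(2),"cost",round(c(np.zeros(3)),1),round(s.fun,1)); return p
S=[[100,19,0],[100,-19,0],[0,-19,0],[0,19,0]]
bk=[[x,y,z] for x in(0,-5) for y in(30,-30) for z in(-5,110)]
B=[[x,y,z] for x in(22.5,-22.5) for y in(37,-37) for z in(9,-9)]
Lg=[[18,-44,0],[18,-135,0],[-18,-135,0],[-18,-44,0]]
box=[[x,y,z] for x in(28.5,-28.5) for y in(44,-44) for z in(90,-10)]
if __name__=="__main__":
    print(*[int(v) for v in (a["image"][240:246,383].min(1))],"|",a["image"][256,320:336].min(1), "|",a["image"][258:263,290].min(1),a["image"][230:262,375].min(1))
    for V in ([(a,150,205,None)],[(b,160,225,bk)],[(a,150,205,None),(b,160,225,bk)]): r=fit("rack",rk,.032,t15,S,V)
    for V in ([(a,150,200,None)],[(b,165,215,box)],[(a,150,200,None),(b,165,215,box)]): c=fit("ledge",ch,.02,0,Lg,V)
    inv=lambda lo,hi:(hi,lo)
    for V in ([(a,130,40,None)],[(b,140,50,None)],[(a,130,40,None),(b,140,50,None)]): ee=fit("e",e,.009,0,B,V)
    np.save("fit2.npy",[c,r,ee])
E
python3 ref.py
```

```text
197 196 192 193 192 193 | [140 138 148 149 142 141 140 138 141 141 142 140 140 138 136 144] | [191 190 191 190 191] [147 145 145 145 151 151 146 132 108  92  82  77  77  77  83  75  81  79
  79 102 141 172 194 194 197 195 160 124 118 117 119 116]
rack 1 [ 0.4604 -0.2461 -0.5211] -29.86 cost 29.2 20.3
rack 1 [ 0.4593 -0.2473 -0.5261] -30.14 cost 15.4 10.7
rack 2 [ 0.4596 -0.2463 -0.517 ] -29.62 cost 44.6 32.8
ledge 1 [ 0.4549  0.1634 -0.088 ] -5.04 cost 18.4 11.4
ledge 1 [ 0.4578  0.1583 -0.1273] -7.29 cost 22.5 15.9
ledge 2 [ 0.4556  0.1615 -0.0991] -5.68 cost 40.9 29.7
e 1 [ 0.4874 -0.0593  0.0085] 0.49 cost 16.1 5.4
e 1 [ 0.4867 -0.0621  0.0587] 3.36 cost 20.4 13.1
e 2 [ 0.4875 -0.0603  0.0478] 2.74 cost 36.5 20.3
```

Run:
```python
from h import *
a=load("top0.pkl");b=load("scene0.pkl")
def tri(u,v):
    best=min(((np.linalg.norm(back(a,[u],z)[0]-back(b,[v],z)[0]),z) for z in np.arange(0,.6,.005)))
    print(best,back(a,[u],best[1])[0].round(3),back(b,[v],best[1])[0].round(3))
tri((325,223),(297,187)); tri((158,222),(196,283))
print(back(a,[(337,217)],.1),back(a,[(333,222),(355,222)],.04),back(a,[(421,266),(190,260),(140,255)],.02))
```

```text
(np.float64(0.005893185145710704), np.float64(0.095)) [ 0.582 -0.045  0.095] [ 0.587 -0.044  0.095]
(np.float64(0.01949003610320312), np.float64(0.16)) [0.574 0.55  0.16 ] [0.557 0.541 0.16 ]
[[ 0.60375452 -0.0886185   0.1       ]] [[ 0.58919266 -0.07962874  0.04      ]
 [ 0.59015592 -0.1625112   0.04      ]] [[ 0.42796531 -0.41366453  0.02      ]
 [ 0.44001668  0.45989944  0.02      ]
 [ 0.45699848  0.64905998  0.02      ]]
```

```bash
cat > plan.py <<'E'
import sys,numpy as np
from bench import monitor
from scipy.spatial.transform import Rotation as Ro
from h import pose,tr
CH=np.array([.4549,.1630,np.radians(-4.95)]); RK=np.array([.4598,-.2463,np.radians(-29.8)]); t15=np.radians(15)
def Rdown(deg):
    a=np.radians(deg);x=np.array([np.cos(a),np.sin(a),0]);z=np.array([0,0,-1.]);return np.c_[x,np.cross(z,x),z]
def rackR():
    R,_=pose(RK,.032,t15); return np.c_[-R[:,0],R[:,1],-R[:,2]]
def chP(x,y,z): return tr(CH,.02,[x,y,z])[0]
def rkP(x,y,z): return tr(RK,.032,[x,y,z],t15)[0]
def plan(P,R):
    s=monitor.get_state(); M=np.array(s["orientation"]); p=np.array(s["ee_pos"]); P=np.array(P)
    rv=np.degrees(Ro.from_matrix(M.T@R).as_rotvec())
    print("t",round(s["t"],1),"tcp",p.round(4),"w mm",round(s["width"]*93,1),"F",np.round(s["wrist_force"],1),"ff",round(s["finger_force"],1))
    print("target",P.round(4),"turn",rv.round(1),"shift mm now-axes",(M.T@(P-p)*1e3).round(1),"target-axes",(R.T@(P-p)*1e3).round(1),"j",np.round(s["joints"],2))
E
python3 - <<'E'
from plan import *
plan([.4875,-.060,.15],Rdown(0.))
E
```

```text
t 0.1 tcp [ 0.2834 -0.6669  0.2179] w mm 92.8 F [-0.4  0.4  0.8] ff 0.0
target [ 0.4875 -0.06    0.15  ] turn [-0.1  0.  23. ] shift mm now-axes [ 425.2 -478.6   68.4] target-axes [ 204.1 -606.9   67.9] j [ 1.09  0.6  -0.    1.6   0.    0.94 -0.08]
```

Emit:
jog_arm([
  [0, 0, 5.75, 0, 0, 0, 0],
  [0, 0, 5.75, 0, 0, 0, 0],
  [0, 0, 5.75, 0, 0, 0, 0],
  [0, 0, 5.75, 0, 0, 0, 0],
  [0, 0, 0, 0.01, -0.03, 0, 0],
  [0, 0, 0, 0.01, -0.03, 0, 0],
  [0, 0, 0, 0.01, -0.03, 0, 0],
  [0, 0, 0, 0.01, -0.03, 0, 0],
  [0, 0, 0, 0.01, -0.03, 0, 0],
  [0, 0, 0, 0.01, -0.03, 0, 0],
  [0, 0, 0, 0.01, -0.03, 0, 0],
  [0, 0, 0, 0.01, -0.03, 0, 0],
], force=30)

```text
t: 1.1
ee_pos: [0.3635, -0.4256, 0.2184]
orientation: [[1.0, 0.0, -0.0], [0.0, -1.0, 0.0], [-0.0, -0.0, -1.0]]
wrist_force: [1.5, 0.2, -0.5]
width: 1.003
finger_force: 0.0
```

Emit:
jog_arm([
  [0, 0, 0, 0.01, -0.03, 0, 0],
  [0, 0, 0, 0.01, -0.03, 0, 0],
  [0, 0, 0, 0.01, -0.03, 0, 0],
  [0, 0, 0, 0.01, -0.03, 0, 0],
  [0, 0, 0, 0.01, -0.03, 0.005, 0],
  [0, 0, 0, 0.01, -0.03, 0.005, 0],
  [0, 0, 0, 0.01, -0.03, 0.005, 0],
  [0, 0, 0, 0.01, -0.03, 0.005, 0],
  [0, 0, 0, 0.01, -0.03, 0.005, 0],
  [0, 0, 0, 0.01, -0.03, 0.005, 0],
  [0, 0, 0, 0, 0, 0.01, 0],
  [0, 0, 0, 0, 0, 0.01, 0],
])

```text
t: 2.1
ee_pos: [0.4641, -0.1249, 0.1683]
orientation: [[1.0, 0.005, 0.001], [0.005, -1.0, 0.0], [0.001, -0.0, -1.0]]
wrist_force: [0.5, -0.6, -1.3]
width: 1.001
finger_force: 0.0
```

Run:
```python
from plan import *
plan([.4875,-.060,.15],Rdown(0.))
```

```text
t 2.1 tcp [ 0.4641 -0.1249  0.1683] w mm 93.1 F [ 0.5 -0.6 -1.3] ff 0.0
target [ 0.4875 -0.06    0.15  ] turn [-0.  -0.   0.3] shift mm now-axes [ 23.7 -64.7  18.3] target-axes [ 23.4 -64.9  18.3] j [ 0.11  0.39  0.05  2.2  -0.03  0.55 -1.38]
```

Emit:
jog_arm([
  [0, 0, 0, 0.008, -0.0215, 0, 0],
  [0, 0, 0, 0.008, -0.0215, 0, 0],
  [0, 0, 0, 0.0075, -0.0215, 0, 0],
  [0, 0, 0, 0, 0, 0.02, 0],
  [0, 0, 0, 0, 0, 0.03, 0],
  [0, 0, 0, 0, 0, 0.03, 0],
  [0, 0, 0, 0, 0, 0.03, 0],
  [0, 0, 0, 0, 0, 0.025, 0],
  [0, 0, 0, 0, 0, 0.015, 0],
  [0, 0, 0, 0, 0, 0.0, 0],
  [0, 0, 0, 0, 0, 0.0, 0],
])

```text
t: 3.02
ee_pos: [0.4862, -0.0627, 0.018]
orientation: [[1.0, 0.0, -0.002], [0.0, -1.0, 0.0], [-0.002, -0.0, -1.0]]
wrist_force: [0.2, -0.1, 0.6]
width: 0.999
finger_force: 0.0
```

Run:
```python
from plan import *
from bench import vision
from h import *
f=vision.grab_frame("top"); pickle.dump(f,open("top1.pkl","wb"))
g=vision.grab_frame("scene"); crop(g,270,160,110,110,5,"pics/s3.png")
plan([.4875,-.060,.005],Rdown(0.))
```

```text
t 3.1 tcp [ 0.4871 -0.0628  0.0194] w mm 93.0 F [-0.1  0.3  0.5] ff 0.0
target [ 0.4875 -0.06    0.005 ] turn [ 0. -0.  0.] shift mm now-axes [ 0.4 -2.8 14.4] target-axes [ 0.4 -2.8 14.4] j [ 0.    0.67  0.02  2.28 -0.05  0.2  -1.51]
```

View pics/s3.png

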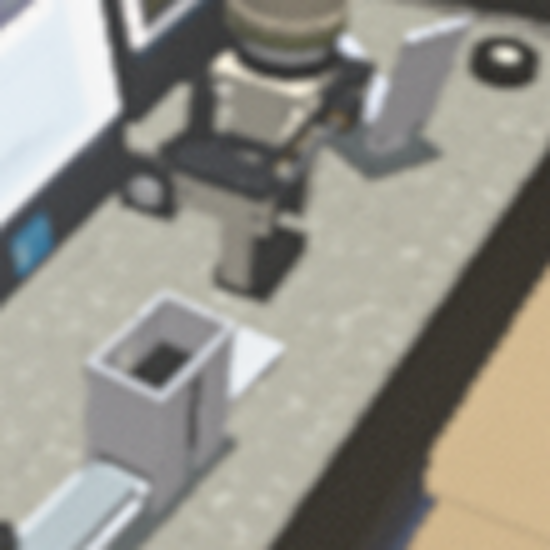

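The left finger stands just left of block e at crop (235,280), lined up with it; nothing moved. Go down, close, drag toward the robot.

Emit:
jog_arm([
  [0, 0, 0, 0, -0.003, 0, 0],
  [0, 0, 0, 0, 0, 0.007, 0],
  [0, 0, 0, 0, 0, 0.007, 0],
  [0, 0, 0, 0, 0, 0, 1],
  [0, 0, 0, 0, 0, 0, 1],
  [0, 0, 0, 0, 0, 0, 1],
  [0, 0, 0, 0, 0, 0, 1],
  [0, 0, 0, 0, 0, 0, 1],
  [0, 0, 0, 0, 0, 0, 1],
], force=20)

```text
t: 3.87
ee_pos: [0.4867, -0.0597, 0.0046]
orientation: [[1.0, 0.0, -0.0], [0.0, -1.0, -0.0], [-0.0, 0.0, -1.0]]
wrist_force: [-0.7, -0.2, -1.0]
width: 0.796
finger_force: 19.9
```

Emit:
jog_arm([
  [0, 0, 0, -0.01, 0, 0, 1],
  [0, 0, 0, -0.015, 0, 0, 1],
  [0, 0, 0, -0.015, 0, 0, 1],
  [0, 0, 0, -0.005, 0, 0, 1],
  [0, 0, 0, 0, 0, 0, 1],
  [0, 0, 0, 0, 0, 0, 0],
  [0, 0, 0, 0, 0, 0, 0],
  [0, 0, 0, 0, 0, 0, 0],
  [0, 0, 0, 0, 0, -0.02, 0],
  [0, 0, 0, 0, 0, -0.03, 0],
  [0, 0, 0, 0, 0, -0.02, 0],
])

```text
t: 4.78
ee_pos: [0.4461, -0.0596, 0.0784]
orientation: [[1.0, 0.001, -0.007], [0.001, -1.0, 0.001], [-0.007, -0.001, -1.0]]
wrist_force: [-0.1, 0.4, 0.0]
width: 0.998
finger_force: 0.0
```

Emit:
jog_arm([
  [0, 0, -7, 0, 0, 0, 0],
  [0, 0, -7, 0, 0, 0, 0],
  [0, 0, -7, 0, 0, 0, 0],
  [0, 0, -7, 0, 0, 0, 0],
  [0, 0, -7, 0, 0, 0, 0],
  [0, 0, -7, 0, 0, 0, 0],
  [0, 0, -7, 0, 0, 0, 0],
  [0, 0, -7, 0, 0, 0, 0],
  [0, 0, -7, 0, 0, 0, 0],
  [0, 0, -7, 0, 0, 0, 0],
  [0, 0, -7, 0, 0, 0, 0],
  [0, 0, -7, 0, 0, 0, 0],
])

```text
t: 5.78
ee_pos: [0.4459, -0.0596, 0.0771]
orientation: [[0.098, 0.995, -0.008], [0.995, -0.098, 0.002], [0.001, -0.008, -1.0]]
wrist_force: [0.4, -0.7, 0.1]
width: 1.0
finger_force: 0.0
```

Run:
```python
from plan import *
plan([.442,-.072,.004],Rdown(90.))
```

```text
t 5.8 tcp [ 0.4459 -0.0596  0.0771] w mm 93.0 F [ 0.4 -0.7  0.1] ff 0.0
target [ 0.442 -0.072  0.004] turn [-0.4 -0.1 -5.6] shift mm now-axes [-12.8  -2.1  73.1] target-axes [-12.4  -3.9  73.1] j [ 0.4   0.58 -0.55  2.31  0.73  0.44 -0.86]
```

Emit:
jog_arm([
  [-0.4, 0, -5.6, -0.0125, 0, 0, 0],
  [0, 0, 0, 0, 0, 0.025, 0],
  [0, 0, 0, 0, 0, 0.025, 0],
  [0, 0, 0, 0, 0, 0.015, 0],
  [0, 0, 0, 0, 0, 0.006, 0],
  [0, 0, 0, 0, 0, 0, 0],
])

```text
t: 6.28
ee_pos: [0.4443, -0.0719, 0.0048]
orientation: [[0.006, 1.0, -0.002], [1.0, -0.006, 0.0], [0.0, -0.002, -1.0]]
wrist_force: [-0.3, -0.6, 0.1]
width: 1.001
finger_force: 0.0
```

Run:
```python
from plan import *
plan([.444,-.072,.004],Rdown(90.))
```

```text
t 6.3 tcp [ 0.4443 -0.0719  0.0048] w mm 93.1 F [-0.3 -0.6  0.1] ff 0.0
target [ 0.444 -0.072  0.004] turn [-0.1 -0.  -0.3] shift mm now-axes [-0.1 -0.3  0.8] target-axes [-0.1 -0.3  0.8] j [ 0.24  0.69 -0.3   2.36  1.03  0.22 -1.02]
```

Emit:
jog_arm([
  [0, 0, 0, 0, 0, 0, 1],
  [0, 0, 0, 0, 0, 0, 1],
  [0, 0, 0, 0, 0, 0, 1],
  [0, 0, 0, 0, 0, 0, 1],
  [0, 0, 0, 0, 0, 0, 1],
  [0, 0, 0, 0, 0, 0, 1],
  [0, 0, 0, 0, 0, 0, 1],
  [0, 0, 0, 0, 0, -0.02, 1],
  [0, 0, 0, 0, 0, -0.035, 1],
  [0, 0, 0, 0, 0, -0.035, 1],
  [0, 0, 0, 0, 0, -0.035, 1],
  [0, 0, 0, 0, 0, -0.025, 1],
], force=40)

```text
t: 7.28
ee_pos: [0.4446, -0.0722, 0.1586]
orientation: [[0.006, 1.0, 0.001], [1.0, -0.006, 0.001], [0.001, 0.001, -1.0]]
wrist_force: [-0.3, -0.5, -0.6]
width: 0.191
finger_force: 0.0
```

Run:
```python
from plan import *
plan(rkP(.060,0,.08),Rdown(150.2)); plan(rkP(.057,0,.035),rackR())
```

```text
t 7.3 tcp [ 0.4446 -0.0722  0.1586] w mm 17.8 F [-0.3 -0.5 -0.6] ff 0.0
target [ 0.4921 -0.2648  0.1248] turn [  0.1  -0.  -60.6] shift mm now-axes [-192.3   48.7   33.7] target-axes [-137.  -143.5   33.8] j [ 0.6   0.46 -0.77  2.24  0.55  0.63 -0.58]
t 7.3 tcp [ 0.4446 -0.0722  0.1586] w mm 17.8 F [-0.3 -0.5 -0.6] ff 0.0
target [ 0.4997 -0.2692  0.0806] turn [ -7.9 -13.6 -60.2] shift mm now-axes [-196.6   56.3   78. ] target-axes [-120.5 -143.5  113.1] j [ 0.6   0.46 -0.77  2.24  0.55  0.63 -0.58]
```

Emit:
jog_arm([
  [0, 0, 0, 0.02, 0, 0, 0],
  [0, 0, 0, 0.035, 0, 0, 0],
  [0, 0, 0, 0.035, 0, 0, 0],
  [0, 0, 0, 0.035, 0, 0, 0],
  [0, 0, 0, 0.03, 0, 0, 0],
  [0, 0, 0, 0, 0, 0, 0],
], force=40)

```text
t: 7.78
ee_pos: [0.4462, 0.0888, 0.157]
orientation: [[-0.0, 1.0, 0.003], [1.0, 0.0, 0.004], [0.004, 0.003, -1.0]]
wrist_force: [0.3, 0.8, 0.1]
width: 0.566
finger_force: 0.0
```

Run:
```python
from plan import *
from bench import vision
from h import *
f=vision.grab_frame("top"); pickle.dump(f,open("top2.pkl","wb")); crop(f,260,215,150,70,5,"pics/t3.png")
import ref
ref.fit("e",np.array([.444,-.06,0]),.009,0,ref.B,[(f,130,40,None)])
plan([.444,-.072,.004],Rdown(90.))
```

```text
e 1 [ 0.4428 -0.0593  0.0137] 0.79 cost 18.0 15.6
t 7.8 tcp [0.4458 0.0857 0.1566] w mm 57.3 F [ 0.2 -0.1 -0.4] ff 0.0
target [ 0.444 -0.072  0.004] turn [ 0.1 -0.1 -0.1] shift mm now-axes [-158.    -1.8  152.3] target-axes [-157.7   -1.8  152.6] j [ 0.24  0.47 -0.76  2.23  0.55  0.63 -0.92]
```

View pics/t3.png

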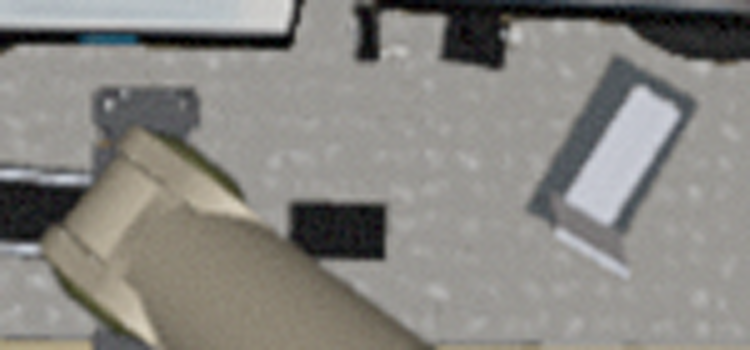

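The view shows block e undisturbed at crop (338,231), world (0.443,-0.059); I had lifted before the fingers finished closing. Retry.

Emit:
jog_arm([
  [0, 0, 0, -0.028, 0, 0, 0],
  [0, 0, 0, -0.035, 0, 0, 0],
  [0, 0, 0, -0.035, 0, 0, 0],
  [0, 0, 0, -0.035, 0, 0, 0],
  [0, 0, 0, -0.025, 0, 0, 0],
  [0, 0, 0, 0, -0.002, 0.035, 0],
  [0, 0, 0, 0, 0, 0.035, 0],
  [0, 0, 0, 0, 0, 0.035, 0],
  [0, 0, 0, 0, 0, 0.03, 0],
  [0, 0, 0, 0, 0, 0.017, 0],
  [0, 0, 0, 0, 0, 0, 0],
  [0, 0, 0, 0, 0, 0, 0],
], force=40)

```text
t: 8.83
ee_pos: [0.4417, -0.0763, 0.0033]
orientation: [[0.007, 1.0, -0.003], [1.0, -0.007, -0.001], [-0.001, -0.003, -1.0]]
wrist_force: [-0.1, -0.0, -0.2]
width: 1.001
finger_force: 0.0
```

Emit:
jog_arm([
  [0, 0, 0, 0, 0, 0, 1],
  [0, 0, 0, 0, 0, 0, 1],
  [0, 0, 0, 0, 0, 0, 1],
  [0, 0, 0, 0, 0, 0, 1],
  [0, 0, 0, 0, 0, 0, 1],
  [0, 0, 0, 0, 0, 0, 1],
  [0, 0, 0, 0, 0, 0, 1],
  [0, 0, 0, 0, 0, 0, 1],
  [0, 0, 0, 0, 0, 0, 1],
  [0, 0, 0, 0, 0, 0, 1],
  [0, 0, 0, 0, 0, 0, 1],
  [0, 0, 0, 0, 0, 0, 1],
], force=40)

```text
t: 9.83
ee_pos: [0.443, -0.0754, 0.0042]
orientation: [[0.006, 1.0, 0.001], [1.0, -0.006, 0.0], [0.0, 0.001, -1.0]]
wrist_force: [1.0, -1.0, 3.8]
width: 0.476
finger_force: 39.9
```

Emit:
jog_arm([
  [0, 0, 0, 0, 0, -0.015, 1],
  [0, 0, 0, 0, 0, -0.035, 1],
  [0, 0, 0, 0, 0, -0.035, 1],
  [0, 0, 0, 0, 0, -0.035, 1],
  [0, 0, 0, -0.02, 0, -0.02, 1],
  [0, 0, 0, -0.03, 0.01, 0, 1],
  [0, 0, 0, -0.03, 0.01, 0, 1],
  [0, 0, 0, -0.03, 0.01, 0, 1],
  [0, 0, 0, -0.03, 0.01, 0, 1],
  [0, 0, 0, -0.03, 0.01, 0, 1],
  [0, 0, 0, -0.02, 0.005, 0, 1],
  [0, 0, 0, 0, 0, 0, 1],
])

```text
t: 10.83
ee_pos: [0.4962, -0.2707, 0.1429]
orientation: [[0.013, 1.0, -0.001], [1.0, -0.013, -0.0], [-0.0, -0.001, -1.0]]
wrist_force: [-0.1, -0.3, -1.2]
width: 0.485
finger_force: 39.1
```

Run:
```python
from plan import *
plan(rkP(.061,0,.06),rackR())
```

```text
t 10.8 tcp [ 0.4962 -0.2707  0.1429] w mm 45.1 F [-0.1 -0.3 -1.2] ff 39.1
target [ 0.4975 -0.2679  0.1057] turn [ -8.  -13.6 -60.5] shift mm now-axes [ 2.9  1.3 37.2] target-axes [ 9.9  3.1 35.8] j [ 0.9   0.61 -0.74  2.01  0.6   0.76 -0.22]
```

Emit:
jog_arm([
  [0, 0, 0, 0, -0.03, -0.02, 1],
  [-0.8, -1.36, -6.05, 0, 0, 0, 1],
  [-0.8, -1.36, -6.05, 0, 0, 0, 1],
  [-0.8, -1.36, -6.05, 0, 0, 0, 1],
  [-0.8, -1.36, -6.05, 0, 0, 0, 1],
  [-0.8, -1.36, -6.05, 0, 0, 0, 1],
  [-0.8, -1.36, -6.05, 0, 0, 0, 1],
  [-0.8, -1.36, -6.05, 0, 0, 0, 1],
  [-0.8, -1.36, -6.05, 0, 0, 0, 1],
  [-0.8, -1.36, -6.05, 0, 0, 0, 1],
  [-0.8, -1.36, -6.05, 0, 0, 0, 1],
  [0, 0, 0, 0, 0, 0, 1],
])

```text
t: 11.83
ee_pos: [0.4645, -0.2649, 0.1632]
orientation: [[-0.843, 0.488, 0.225], [0.471, 0.873, -0.127], [-0.258, -0.001, -0.966]]
wrist_force: [-0.8, 0.1, -0.9]
width: 0.486
finger_force: 39.1
```

Run:
```python
from plan import *
plan(rkP(.061,0,.035),rackR())
```

```text
t 11.8 tcp [ 0.4645 -0.2649  0.1632] w mm 45.2 F [-0.8  0.1 -0.9] ff 39.1
target [ 0.5031 -0.2711  0.0816] turn [ 0.1 -0.   0.6] shift mm now-axes [-14.4  13.5  88.3] target-axes [-14.2  13.8  88.3] j [ 1.05  0.52 -0.91  2.25  1.06  0.54  0.39]
```

Emit:
jog_arm([
  [0, 0, 0.6, -0.014, 0.014, 0, 1],
  [0, 0, 0, 0, 0, 0.02, 1],
  [0, 0, 0, 0, 0, 0.025, 1],
  [0, 0, 0, 0, 0, 0.025, 1],
  [0, 0, 0, 0, 0, 0.018, 1],
  [0, 0, 0, 0, 0, 0, 1],
  [0, 0, 0, 0, 0, 0, 1],
])

```text
t: 12.42
ee_pos: [0.5047, -0.2704, 0.082]
orientation: [[-0.835, 0.502, 0.224], [0.486, 0.865, -0.126], [-0.257, 0.004, -0.966]]
wrist_force: [-0.3, -0.1, -1.7]
width: 0.48
finger_force: 39.1
```

Run:
```python
from plan import *
from bench import vision
from h import *
plan(rkP(.061,0,.005),rackR())
f=vision.grab_frame("scene");g=vision.grab_frame("top")
Rk=np.array([[.1,.019,0],[.1,-.019,0],[0,-.019,0],[0,.019,0],[.1,.019,0]])
crop(f,310,130,70,80,7,"pics/a.png",[(tr(RK,.032,Rk,t15),(0,0,255))]); crop(g,355,220,55,50,7,"pics/b.png",[(tr(RK,.032,Rk,t15),(0,0,255))])
i1=cv2.imread("pics/a.png");i2=cv2.imread("pics/b.png");print(i1.shape,i2.shape)
h=i1.shape[0];i2=np.pad(i2,((0,h-i2.shape[0]),(0,0),(0,0)));o=np.hstack([i1,i2])[:600,:800];cv2.imwrite("pics/c3.png",o)
```

```text
t 12.4 tcp [ 0.5047 -0.2704  0.082 ] w mm 44.6 F [-0.3 -0.1 -1.7] ff 39.1
target [ 0.5098 -0.2749  0.0526] turn [ 0.1 -0.1 -0.4] shift mm now-axes [ 1.1 -1.5 30.1] target-axes [ 1.1 -1.4 30.1] j [ 0.88  0.66 -0.74  2.23  1.38  0.49  0.08]
(560, 490, 3) (350, 385, 3)
```

View pics/c3.png

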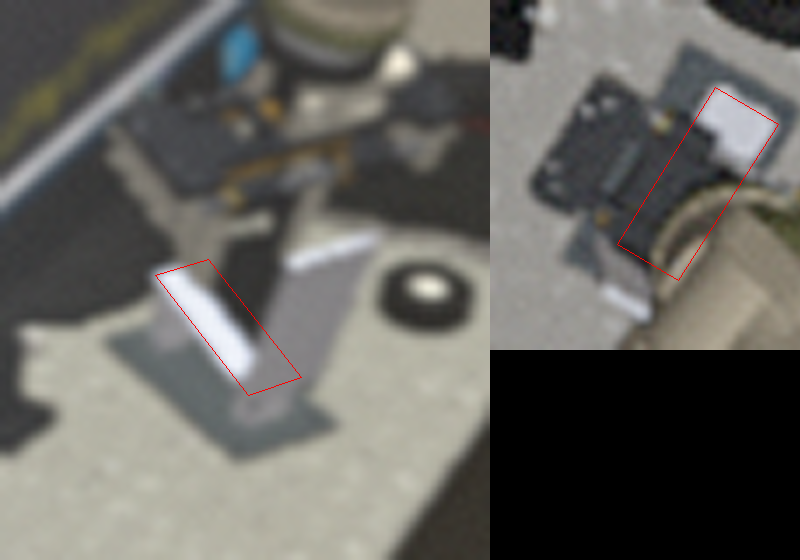

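Emit:
jog_arm([
  [0, 0, -0.4, 0.001, -0.0015, 0, 1],
  [0, 0, 0, 0, 0, 0.015, 1],
  [0, 0, 0, 0, 0, 0.01, 1],
  [0, 0, 0, 0.003, 0, 0.002, 1],
  [0, 0, 0, 0.003, 0, 0, 1],
  [0, 0, 0, 0, 0, 0, 1],
  [0, 0, 0, 0, 0, 0, 1],
])

```text
t: 13.1
ee_pos: [0.5077, -0.2749, 0.0574]
orientation: [[-0.837, 0.496, 0.232], [0.478, 0.868, -0.132], [-0.266, 0.001, -0.964]]
wrist_force: [7.9, -5.9, -0.0]
width: 0.487
finger_force: 38.8
```

Emit:
jog_arm([
  [0, 0, 0, 0.001, 0, 0, 1],
  [0, 0, 0, 0.001, 0, 0, 1],
  [0, 0, 0, 0, 0, 0, 1],
])

```text
t: 13.35
ee_pos: [0.5075, -0.2747, 0.0577]
orientation: [[-0.836, 0.496, 0.234], [0.478, 0.868, -0.133], [-0.269, 0.0, -0.963]]
wrist_force: [12.4, -9.0, 1.7]
width: 0.488
finger_force: 38.7
```

```bash
cat > rf.py <<'E'
from plan import *
s=monitor.get_state();R,o=pose(RK,.032,t15);M=np.array(s["orientation"])
print("rack tcp mm",((np.array(s["ee_pos"])-o)@R*1e3).round(1),"F tool",(M.T@s["wrist_force"]).round(1),"w",round(s["width"]*93,1),"ff",round(s["finger_force"],1),"turn",np.degrees(Ro.from_matrix(M.T@rackR()).as_rotvec()).round(1),"t",round(s["t"],1))
E
python3 rf.py
```

```text
rack tcp mm [60.2 -1.  10.4] F tool [-15.1  -1.6   2.5] w 45.4 ff 38.7 turn [0.  0.6 0.1] t 13.3
```

Run:
```python
from plan import *
from bench import vision
from h import *
f=vision.grab_frame("scene")
Rk=np.array([[.1,.019,0],[.1,-.019,0],[0,-.019,0],[0,.019,0],[.1,.019,0]])
B=np.array([[.074,.0225,.006],[.074,.0225,.024],[0,.0225,.024],[0,.0225,.006],[.074,.0225,.006],[.074,-.0225,.006]])
crop(f,310,130,70,80,7,"pics/a4.png",[(tr(RK,.032,Rk,t15),(0,0,255)),(tr(RK,.032,B,t15),(0,255,0))])
```

```text
(no output)
```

View pics/a4.png

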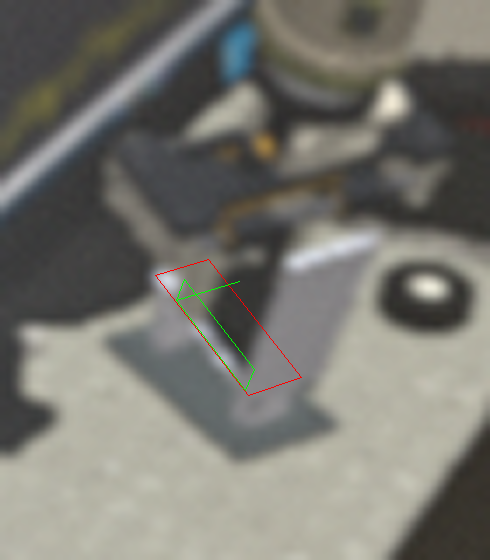

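The block's lower end (crop 250,355) is at the backstop plate, the finger at its upper part; lower it now.

Emit:
jog_arm([
  [0, 0.6, 0, -0.002, 0, 0.0015, 1],
  [0, 0, 0, 0, 0, 0.0015, 1],
  [0, 0, 0, 0, 0, 0.0015, 1],
  [0, 0, 0, 0, 0, 0, 1],
])

```text
t: 13.73
ee_pos: [0.5086, -0.275, 0.0533]
orientation: [[-0.839, 0.496, 0.223], [0.479, 0.868, -0.126], [-0.256, 0.001, -0.967]]
wrist_force: [6.0, -4.4, 5.9]
width: 0.483
finger_force: 39.1
```

```bash
python3 rf.py
```

```text
rack tcp mm [60.2 -0.6  6. ] F tool [-8.7 -0.9 -3.8] w 44.9 ff 39.1 turn [ 0.1 -0.1  0.1] t 13.7
```

Emit:
jog_arm([
  [0, 0, 0, 0, 0, 0.001, 1],
  [0, 0, 0, 0, 0, 0.001, 1],
  [0, 0, 0, 0, 0, 0, 1],
])

```text
t: 13.98
ee_pos: [0.5087, -0.2752, 0.0525]
orientation: [[-0.839, 0.496, 0.224], [0.479, 0.868, -0.128], [-0.258, 0.0, -0.966]]
wrist_force: [-0.8, -2.8, 22.3]
width: 0.48
finger_force: 39.6
```

```bash
python3 rf.py
```

```text
rack tcp mm [60.2 -0.8  5.1] F tool [ -6.4  -2.9 -21.4] w 44.6 ff 39.6 turn [ 0.  -0.1  0.1] t 14.0
```

Emit:
jog_arm([
  [0, 0, 0, 0, 0, -0.001, 0.2],
  [0, 0, 0, 0, 0, 0, 0.2],
  [0, 0, 0, 0, 0, 0, 0.2],
  [0, 0, 0, 0, 0, 0, 0.2],
  [0, 0, 0, 0, 0, 0, 0.2],
  [0, 0, 0, 0, 0, -0.015, 0],
  [0, 0, 0, 0, 0, -0.03, 0],
  [0, 0, 0, 0, 0, -0.03, 0],
  [0, 0, 0, 0, 0, -0.03, 0],
  [0, 0, 0, 0, 0, -0.02, 0],
  [0, 0, 0, 0, 0, 0, 0],
])

```text
t: 14.9
ee_pos: [0.479, -0.2578, 0.1738]
orientation: [[-0.84, 0.495, 0.22], [0.479, 0.869, -0.125], [-0.253, 0.001, -0.967]]
wrist_force: [0.9, 0.5, -0.1]
width: 0.997
finger_force: 0.0
```

Run:
```python
from plan import *
CHk=.185
plan(chP(0,.17,.14),Rdown(85.05))
```

```text
t 14.9 tcp [ 0.479  -0.2578  0.1738] w mm 92.7 F [ 0.9  0.5 -0.1] ff 0.0
target [0.4696 0.3324 0.16  ] turn [ 8.4 13.  64.9] shift mm now-axes [294.2 508.1 -62.3] target-axes [587.2 -60.3  13.8] j [ 1.01  0.5  -0.89  2.21  0.99  0.55  0.44]
```

Emit:
jog_arm([
  [0, 0, 0, 0.021, -0.0125, -0.0055, 0],
  [0.84, 1.3, 6.49, 0, 0, 0, 0],
  [0.84, 1.3, 6.49, 0, 0, 0, 0],
  [0.84, 1.3, 6.49, 0, 0, 0, 0],
  [0.84, 1.3, 6.49, 0, 0, 0, 0],
  [0.84, 1.3, 6.49, 0, 0, 0, 0],
  [0.84, 1.3, 6.49, 0, 0, 0, 0],
  [0.84, 1.3, 6.49, 0, 0, 0, 0],
  [0.84, 1.3, 6.49, 0, 0, 0, 0],
  [0.84, 1.3, 6.49, 0, 0, 0, 0],
  [0.84, 1.3, 6.49, 0, 0, 0, 0],
])

```text
t: 15.82
ee_pos: [0.4533, -0.2581, 0.1697]
orientation: [[0.092, 0.996, -0.005], [0.996, -0.092, 0.004], [0.003, -0.005, -1.0]]
wrist_force: [0.1, 0.9, -0.5]
width: 1.002
finger_force: 0.0
```

Emit:
jog_arm([
  [0, 0, 0, 0.03, -0.002, 0, 0],
  [0, 0, 0, 0.04, -0.002, 0, 0],
  [0, 0, 0, 0.04, -0.002, 0, 0],
  [0, 0, 0, 0.04, -0.002, 0, 0],
  [0, 0, 0, 0.04, -0.002, 0, 0],
  [0, 0, 0, 0.04, -0.002, 0, 0],
  [0, 0, 0, 0.04, -0.002, 0, 0],
  [0, 0, 0, 0.04, -0.002, 0, 0],
  [0, 0, 0, 0.04, -0.002, 0, 0],
  [0, 0, 0, 0.04, -0.002, 0, 0],
  [0, 0, 0, 0.04, -0.002, 0, 0],
  [0, 0, 0, 0.04, -0.002, 0, 0],
])

```text
t: 16.82
ee_pos: [0.47, 0.2137, 0.1706]
orientation: [[0.087, 0.996, -0.004], [0.996, -0.087, 0.001], [0.001, -0.004, -1.0]]
wrist_force: [0.8, 0.7, 0.3]
width: 0.997
finger_force: 0.0
```

Run:
```python
from plan import *
from bench import vision
from h import *
import ref
plan(chP(0,.17,.14),Rdown(85.05))
f=vision.grab_frame("top"); pickle.dump(f,open("top3.pkl","wb"))
# block on rack: fit in rack plane -> find best (x,y,yaw) via rack pose param
e0=np.array([RK[0],RK[1],RK[2]])
L=[[x,y,z] for x in(0,74) for y in(22.5,-22.5) for z in(0,18)]
for v in ([(f,85,35,None)],): ref.fit("pile-as-rackpose",e0,.032,t15,L,v)
g=vision.grab_frame("scene"); pickle.dump(g,open("scene3.pkl","wb"))
P=np.array(L)/1e3
W=tr(RK,.032,P[[1,3,7,5,1]],t15)
crop(f,345,215,70,60,6,"pics/d1.png",[(W,(0,255,0))]);crop(g,310,140,60,60,6,"pics/d2.png",[(W,(0,255,0))])
cv2.imwrite("pics/d.png",np.hstack([cv2.imread("pics/d1.png"),cv2.imread("pics/d2.png")]))
```

```text
t 16.8 tcp [0.47   0.2137 0.1706] w mm 92.8 F [0.8 0.7 0.3] ff 0.0
target [0.4696 0.3324 0.16  ] turn [-0.2 -0.  -0. ] shift mm now-axes [118.2 -10.7  10.7] target-axes [118.2 -10.7  10.6] j [-0.02  0.5  -0.72  2.09  0.49  0.72 -1.15]
pile-as-rackpose 1 [ 0.5378 -0.1263 -2.2001] -126.06 cost 326.7 88.0
```

View pics/d.png

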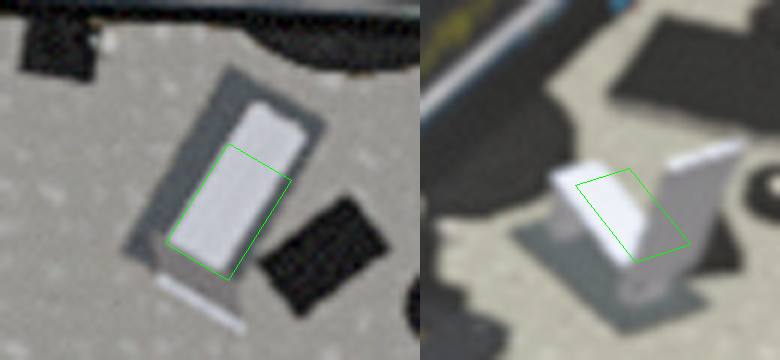

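Block e is not on the strip: it now lies on the table beside the rack at crop (322,257), probably knocked off after I left. I fetch it last; now the pusher.

Emit:
jog_arm([
  [0, 0, 0, 0.038, -0.0035, 0, 0],
  [0, 0, 0, 0.04, -0.0035, 0, 0],
  [0, 0, 0, 0.03, -0.0035, 0, 0],
  [0, 0, 0, 0.01, 0, 0, 0],
  [0, 0, 0, 0, 0, 0.03, 0],
  [0, 0, 0, 0, 0, 0.03, 0],
  [0, 0, 0, 0, 0, 0.012, 0],
  [0, 0, 0, 0, 0, 0, 0],
  [0, 0, 0, 0, 0, 0, 0],
], force=20)

```text
t: 17.67
ee_pos: [0.4698, 0.33, 0.0994]
orientation: [[0.087, 0.996, -0.004], [0.996, -0.087, 0.001], [0.0, -0.004, -1.0]]
wrist_force: [-0.1, 0.2, 0.6]
width: 0.999
finger_force: 0.0
```

Run:
```python
from plan import *
from bench import vision
from h import *
import ref
plan(chP(0,.17,.040),Rdown(85.05))
f=load("top3.pkl")
p=back(f,[(398.7-.5,257.8-.5)],.018)[0];print(p)
e=ref.fit("e",np.array([p[0],p[1],np.radians(36)]),.009,0,ref.B,[(f,130,40,None)])
g=vision.grab_frame("scene")
crop(g,240,180,80,110,5,"pics/k.png")
W=tr(e,.009,np.array(ref.B)[[0,2,6,4,0]]/1e3); crop(f,345,215,70,60,6,"pics/d1.png",[(W,(0,255,0))])
a1=cv2.imread("pics/k.png");b1=cv2.imread("pics/d1.png")
cv2.imwrite("pics/k2.png",np.hstack([a1[:550],np.pad(b1[:,:400],((0,190),(0,0),(0,0)))]))
```

```text
t 17.7 tcp [0.4698 0.33   0.0994] w mm 92.9 F [-0.1  0.2  0.6] ff 0.0
target [0.4696 0.3324 0.06  ] turn [-0.3 -0.  -0. ] shift mm now-axes [ 2.3 -0.3 39.4] target-axes [ 2.3 -0.5 39.4] j [-0.3   0.65 -0.61  2.02  0.6   0.66 -1.39]
[ 0.45952693 -0.32875569  0.018     ]
e 1 [ 0.4602 -0.3307  0.6558] 37.58 cost 28.7 25.0
```

View pics/k2.png

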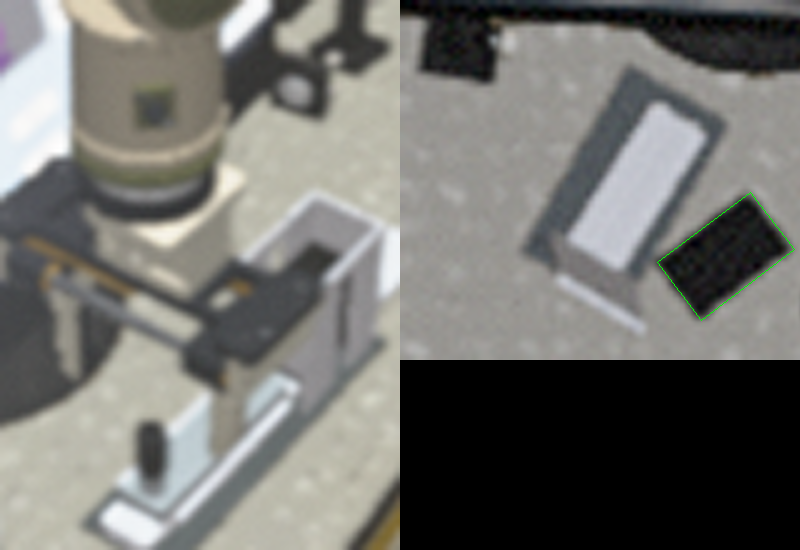

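The fingers (tips at crop (75,375) and (230,455)) straddle the knob (150,425); the block e fit (green) matches.

Emit:
jog_arm([
  [0, 0, 0, 0.002, 0, 0.02, 0],
  [0, 0, 0, 0, 0, 0.019, 0],
  [0, 0, 0, 0, 0, 0, 1],
  [0, 0, 0, 0, 0, 0, 1],
  [0, 0, 0, 0, 0, 0, 1],
  [0, 0, 0, 0, 0, 0, 1],
  [0, 0, 0, 0, 0, 0, 1],
  [0, 0, 0, 0, 0, 0, 1],
  [0, 0, 0, 0, 0, 0, 1],
  [0, 0, 0, 0, 0, 0, 1],
  [0, 0, 0, 0, 0, 0, 1],
  [0, 0, 0, 0, 0, 0, 1],
], force=25)

```text
t: 18.72
ee_pos: [0.4701, 0.3328, 0.0609]
orientation: [[0.087, 0.996, -0.003], [0.996, -0.087, 0.002], [0.002, -0.003, -1.0]]
wrist_force: [0.7, 0.7, 0.1]
width: 0.334
finger_force: 0.0
```

Emit:
jog_arm([
  [0, 0, 0, 0, 0, 0, 1],
  [0, 0, 0, 0, 0, 0, 1],
  [0, 0, 0, 0, 0, 0, 1],
  [0, 0, 0, 0, 0, 0, 1],
])

```text
t: 19.05
ee_pos: [0.469, 0.3329, 0.0607]
orientation: [[0.086, 0.996, -0.004], [0.996, -0.086, 0.002], [0.002, -0.004, -1.0]]
wrist_force: [-5.2, 0.8, 1.7]
width: 0.207
finger_force: 25.0
```

Run:
```python
from plan import *
plan(chP(0,.170,.040),Rdown(85.05))
```

```text
t 19.1 tcp [0.469  0.3329 0.0607] w mm 19.3 F [-5.2  0.8  1.7] ff 25.0
target [0.4696 0.3324 0.06  ] turn [-0.3 -0.1  0. ] shift mm now-axes [-0.5  0.6  0.7] target-axes [-0.5  0.6  0.7] j [-0.34  0.7  -0.56  2.04  0.66  0.58 -1.45]
```

Emit:
jog_arm([
  [0, 0, 0, -0.005, 0, 0, 1],
  [0, 0, 0, -0.009, 0, 0, 1],
  [0, 0, 0, -0.01, 0, 0, 1],
  [0, 0, 0, -0.01, 0, 0, 1],
  [0, 0, 0, -0.01, 0, 0, 1],
  [0, 0, 0, -0.01, 0, 0, 1],
  [0, 0, 0, -0.01, 0, 0, 1],
  [0, 0, 0, -0.01, 0, 0, 1],
  [0, 0, 0, -0.008, 0, 0, 1],
  [0, 0, 0, -0.005, 0, 0, 1],
  [0, 0, 0, -0.003, 0, 0, 1],
  [0, 0, 0, 0, 0, 0, 1],
])

```text
t: 20.05
ee_pos: [0.4619, 0.2433, 0.0607]
orientation: [[0.087, 0.996, -0.003], [0.996, -0.087, 0.003], [0.003, -0.004, -1.0]]
wrist_force: [-3.4, 2.0, 1.7]
width: 0.211
finger_force: 25.0
```

Emit:
jog_arm([
  [0, 0, 0, -0.002, 0, 0, 1],
  [0, 0, 0, -0.002, 0, 0, 1],
  [0, 0, 0, 0, 0, 0, 1],
])

```text
t: 20.3
ee_pos: [0.4617, 0.2401, 0.0607]
orientation: [[0.086, 0.996, -0.003], [0.996, -0.086, 0.004], [0.004, -0.003, -1.0]]
wrist_force: [-4.1, 3.6, 0.2]
width: 0.208
finger_force: 25.0
```

Run:
```python
from plan import *
plan(chP(0,.075,.040),Rdown(85.05))
```

```text
t 20.3 tcp [0.4617 0.2401 0.0607] w mm 19.4 F [-4.1  3.6  0.2] ff 25.0
target [0.4614 0.2377 0.06  ] turn [-0.2 -0.2  0. ] shift mm now-axes [-2.4 -0.1  0.7] target-axes [-2.4 -0.1  0.7] j [-0.21  0.66 -0.55  2.17  0.71  0.5  -1.39]
```

Emit:
jog_arm([
  [0, 0, 0, -0.002, 0, 0, 1],
  [0, 0, 0, -0.001, 0, 0, 1],
  [0, 0, 0, 0, 0, 0, 1],
])

```text
t: 20.55
ee_pos: [0.4615, 0.2374, 0.0607]
orientation: [[0.086, 0.996, -0.003], [0.996, -0.086, 0.004], [0.004, -0.003, -1.0]]
wrist_force: [-4.3, 4.1, -0.3]
width: 0.214
finger_force: 25.0
```

Emit:
jog_arm([
  [0, 0, 0, -0.001, 0, 0, 1],
  [0, 0, 0, 0, 0, 0, 1],
])

```text
t: 20.72
ee_pos: [0.4614, 0.2365, 0.0607]
orientation: [[0.086, 0.996, -0.003], [0.996, -0.086, 0.004], [0.004, -0.003, -1.0]]
wrist_force: [-4.9, 5.0, -1.2]
width: 0.21
finger_force: 25.0
```

Emit:
jog_arm([
  [0, 0, 0, -0.001, 0, 0, 1],
  [0, 0, 0, 0, 0, 0, 1],
])

```text
t: 20.88
ee_pos: [0.4613, 0.2358, 0.0607]
orientation: [[0.086, 0.996, -0.003], [0.996, -0.086, 0.005], [0.005, -0.003, -1.0]]
wrist_force: [-3.6, 5.0, -0.7]
width: 0.211
finger_force: 25.0
```

Emit:
jog_arm([
  [0, 0, 0, -0.001, 0, 0, 1],
  [0, 0, 0, -0.001, 0, 0, 1],
  [0, 0, 0, 0, 0, 0, 1],
])

```text
t: 21.13
ee_pos: [0.4613, 0.2357, 0.0608]
orientation: [[0.085, 0.996, -0.002], [0.996, -0.085, 0.008], [0.008, -0.003, -1.0]]
wrist_force: [-3.5, 10.1, -4.1]
width: 0.21
finger_force: 25.0
```

Emit:
jog_arm([
  [0, 0, 0, -0.001, 0, 0, 1],
  [0, 0, 0, -0.001, 0, 0, 1],
  [0, 0, 0, 0, 0, 0, 1],
])

```text
t: 21.38
ee_pos: [0.4613, 0.2357, 0.0608]
orientation: [[0.084, 0.996, -0.002], [0.996, -0.084, 0.011], [0.011, -0.003, -1.0]]
wrist_force: [-4.0, 15.3, -9.2]
width: 0.21
finger_force: 25.0
```

Emit:
jog_arm([
  [0, 0, 0, 0.007, 0, 0, 1],
  [0, 0, 0, 0.011, 0, 0, 1],
  [0, 0, 0, 0.011, 0, 0, 1],
  [0, 0, 0, 0.011, 0, 0, 1],
  [0, 0, 0, 0.011, 0, 0, 1],
  [0, 0, 0, 0.011, 0, 0, 1],
  [0, 0, 0, 0.011, 0, 0, 1],
  [0, 0, 0, 0.011, 0, 0, 1],
  [0, 0, 0, 0.011, 0, 0, 1],
  [0, 0, 0, 0.009, 0, 0, 1],
  [0, 0, 0, 0.006, 0, 0, 1],
  [0, 0, 0, 0, 0, 0, 1],
])

```text
t: 22.38
ee_pos: [0.4697, 0.3413, 0.0607]
orientation: [[0.085, 0.996, -0.004], [0.996, -0.085, 0.002], [0.002, -0.004, -1.0]]
wrist_force: [-5.7, 1.9, 2.3]
width: 0.209
finger_force: 25.0
```

Emit:
jog_arm([
  [0, 0, 0, 0, 0, 0, 0],
  [0, 0, 0, 0, 0, 0, 0],
  [0, 0, 0, 0, 0, 0, 0],
  [0, 0, 0, 0, 0, 0, 0],
  [0, 0, 0, 0, 0, -0.03, 0],
  [0, 0, 0, 0, 0, -0.035, 0],
  [0, 0, 0, 0, 0, -0.03, 0],
  [0, 0, 0, 0, 0, 0, 0],
], force=40)

```text
t: 23.05
ee_pos: [0.473, 0.3414, 0.161]
orientation: [[0.088, 0.996, 0.003], [0.996, -0.088, 0.007], [0.007, 0.002, -1.0]]
wrist_force: [1.2, 1.2, 0.5]
width: 0.731
finger_force: 0.0
```

Run:
```python
from plan import *
plan(chP(0,-.098,.0),Rdown(85.05))
```

```text
t 23.1 tcp [0.473  0.3414 0.161 ] w mm 67.9 F [1.2 1.2 0.5] ff 0.0
target [0.4464 0.0654 0.02  ] turn [ 0.1 -0.4 -0.1] shift mm now-axes [-278.3   -2.6  139.2] target-axes [-277.3   -2.6  141. ] j [-0.26  0.58 -0.68  1.96  0.52  0.77 -1.33]
```

Emit:
jog_arm([
  [0, -0.4, 0, -0.027, 0, 0, 0],
  [0, 0, 0, -0.035, -0.0005, 0, 0],
  [0, 0, 0, -0.035, -0.0005, 0, 0],
  [0, 0, 0, -0.035, -0.0005, 0, 0],
  [0, 0, 0, -0.035, -0.0005, 0, 0],
  [0, 0, 0, -0.035, 0, 0, 0],
  [0, 0, 0, -0.035, 0, 0, 0],
  [0, 0, 0, -0.03, 0, 0, 0],
  [0, 0, 0, -0.01, 0, 0.025, 0],
  [0, 0, 0, 0, 0, 0.035, 0],
  [0, 0, 0, 0, 0, 0.035, 0],
  [0, 0, 0, 0, 0, 0, 0],
])

```text
t: 24.05
ee_pos: [0.4426, 0.0622, 0.0581]
orientation: [[0.087, 0.996, -0.01], [0.996, -0.087, -0.006], [-0.007, -0.009, -1.0]]
wrist_force: [-0.9, 1.3, 0.9]
width: 0.999
finger_force: 0.0
```

Run:
```python
from plan import *
plan(chP(0,-.098,-.01),Rdown(85.05))
```

```text
t 24.1 tcp [0.4426 0.0622 0.0581] w mm 92.9 F [-0.9  1.3  0.9] ff 0.0
target [0.4464 0.0654 0.01  ] turn [-0.5  0.4 -0.1] shift mm now-axes [ 3.8  4.  48. ] target-axes [ 3.5  3.6 48.1] j [ 0.08  0.61 -0.49  2.33  0.8   0.39 -1.18]
```

Emit:
jog_arm([
  [-0.5, 0.4, 0, 0.0035, 0.0035, 0.02, 0],
  [0, 0, 0, 0, 0, 0.02, 0],
  [0, 0, 0, 0, 0, 0.008, 0],
  [0, 0, 0, 0, 0, 0, 0.3],
  [0, 0, 0, 0, 0, 0, 1],
  [0, 0, 0, 0, 0, 0, 1],
  [0, 0, 0, 0, 0, 0, 1],
  [0, 0, 0, 0, 0, 0, 1],
  [0, 0, 0, 0, 0, 0, 1],
  [0, 0, 0, 0, 0, 0, 1],
  [0, 0, 0, 0, 0, 0, 1],
  [0, 0, 0, 0, 0, 0, 1],
], force=40)

```text
t: 25.05
ee_pos: [0.4486, 0.0663, 0.0143]
orientation: [[0.087, 0.996, 0.006], [0.996, -0.087, 0.001], [0.002, 0.006, -1.0]]
wrist_force: [-0.1, -1.0, 4.8]
width: 0.482
finger_force: 40.0
```

Emit:
jog_arm([
  [0, 0, 0, 0, 0, 0, 1],
  [0, 0, 0, 0, 0, 0, 1],
  [0, 0, 0, 0, 0, 0, 1],
])

```text
t: 25.3
ee_pos: [0.4486, 0.0663, 0.0143]
orientation: [[0.087, 0.996, 0.006], [0.996, -0.087, 0.001], [0.002, 0.006, -1.0]]
wrist_force: [0.8, -1.4, 5.7]
width: 0.48
finger_force: 40.0
```

Run:
```python
from plan import *
plan(chP(0,-.098,-.01),Rdown(85.05))
```

```text
t 25.3 tcp [0.4486 0.0663 0.0143] w mm 44.7 F [ 0.8 -1.4  5.7] ff 40.0
target [0.4464 0.0654 0.01  ] turn [ 0.3 -0.1 -0. ] shift mm now-axes [-1.1 -2.1  4.2] target-axes [-1.1 -2.1  4.3] j [-0.06  0.67 -0.3   2.35  0.97  0.23 -1.35]
```

Emit:
jog_arm([
  [0, 0, 0, 0, 0, -0.012, 1],
  [0, 0, 0, 0, 0, -0.03, 1],
  [0, 0, 0, 0, 0, -0.035, 1],
  [0, 0, 0, -0.015, 0.001, -0.035, 1],
  [0, 0, 0, -0.035, 0.004, -0.035, 1],
  [0, 0, 0, -0.035, 0.004, 0, 1],
  [0, 0, 0, -0.035, 0.004, 0, 1],
  [0, 0, 0, -0.035, 0.004, 0, 1],
  [0, 0, 0, -0.035, 0.004, 0, 1],
  [0, 0, 0, -0.035, 0.004, 0, 1],
  [0, 0, 0, -0.035, 0.004, 0, 1],
  [0, 0, 0, -0.035, 0.004, 0, 1],
])

```text
t: 26.3
ee_pos: [0.4539, -0.2266, 0.1548]
orientation: [[0.087, 0.996, 0.005], [0.996, -0.087, 0.002], [0.002, 0.005, -1.0]]
wrist_force: [0.3, -0.6, -1.4]
width: 0.48
finger_force: 40.0
```

Emit:
jog_arm([
  [0, 0, 0, -0.015, 0.002, 0, 1],
  [-0.85, -1.3, -6.5, 0, 0, 0, 1],
  [-0.85, -1.3, -6.5, 0, 0, 0, 1],
  [-0.85, -1.3, -6.5, 0, 0, 0, 1],
  [-0.85, -1.3, -6.5, 0, 0, 0, 1],
  [-0.85, -1.3, -6.5, 0, 0, 0, 1],
  [-0.85, -1.3, -6.5, 0, 0, 0, 1],
  [-0.85, -1.3, -6.5, 0, 0, 0, 1],
  [-0.85, -1.3, -6.5, 0, 0, 0, 1],
  [-0.85, -1.3, -6.5, 0, 0, 0, 1],
  [-0.85, -1.3, -6.5, 0, 0, 0, 1],
  [0, 0, 0, 0, 0, 0, 1],
])

```text
t: 27.3
ee_pos: [0.4537, -0.2399, 0.1544]
orientation: [[-0.842, 0.49, 0.226], [0.474, 0.872, -0.122], [-0.257, 0.004, -0.966]]
wrist_force: [-0.7, -0.1, -1.9]
width: 0.482
finger_force: 40.0
```

```bash
python3 rf.py
```

```text
rack tcp mm [ 23.5   2.6 120.4] F tool [ 1.1 -0.4  1.7] w 44.8 ff 40.0 turn [ 0.4 -0.1  0.4] t 27.3
```

Emit:
jog_arm([
  [0.4, 0, 0.4, -0.033, -0.0025, 0, 1],
  [0, 0, 0, 0, 0, 0.025, 1],
  [0, 0, 0, 0, 0, 0.035, 1],
  [0, 0, 0, 0, 0, 0.035, 1],
  [0, 0, 0, 0, 0, 0.02, 1],
  [0, 0, 0, 0, 0, 0, 1],
  [0, 0, 0, 0, 0, 0, 1],
])

```text
t: 27.88
ee_pos: [0.5073, -0.272, 0.0515]
orientation: [[-0.836, 0.503, 0.221], [0.486, 0.864, -0.127], [-0.255, 0.002, -0.967]]
wrist_force: [0.2, 0.6, -0.9]
width: 0.48
finger_force: 40.0
```

```bash
python3 rf.py
```

```text
rack tcp mm [57.2  1.3  4.9] F tool [0.4 0.6 0.9] w 44.7 ff 40.0 turn [-0.  -0.2 -0.4] t 27.9
```

Emit:
jog_arm([
  [0, 0, -0.4, 0.002, -0.0013, 0.004, 1],
  [0, 0, 0, 0.002, 0, 0, 1],
  [0, 0, 0, 0.001, 0, 0, 1],
  [0, 0, 0, 0, 0, 0, 1],
])

```text
t: 28.22
ee_pos: [0.5036, -0.272, 0.0485]
orientation: [[-0.839, 0.496, 0.225], [0.479, 0.868, -0.129], [-0.259, -0.001, -0.966]]
wrist_force: [0.5, -0.4, -2.2]
width: 0.483
finger_force: 40.0
```

```bash
python3 rf.py
```

```text
rack tcp mm [53.3 -0.5  2.8] F tool [-0.  -0.1  2.3] w 44.9 ff 40.0 turn [-0.   0.   0.1] t 28.2
```

Emit:
jog_arm([
  [0, 0, 0, 0.0015, 0, 0, 1],
  [0, 0, 0, 0.0015, 0, 0, 1],
  [0, 0, 0, 0, 0, 0, 1],
])

```text
t: 28.47
ee_pos: [0.5009, -0.2704, 0.0468]
orientation: [[-0.839, 0.496, 0.224], [0.479, 0.869, -0.128], [-0.258, -0.001, -0.966]]
wrist_force: [-0.0, -0.9, -1.7]
width: 0.479
finger_force: 40.0
```

```bash
python3 rf.py
```

```text
rack tcp mm [49.8 -0.5  2. ] F tool [ 0.  -0.8  1.8] w 44.5 ff 40.0 turn [-0.  -0.   0.1] t 28.5
```

Emit:
jog_arm([
  [0, 0, 0, 0.001, 0, 0, 1],
  [0, 0, 0, 0.001, 0, 0, 1],
  [0, 0, 0, 0, 0, 0, 1],
])

```text
t: 28.72
ee_pos: [0.4993, -0.2693, 0.0459]
orientation: [[-0.839, 0.495, 0.224], [0.478, 0.869, -0.128], [-0.258, -0.001, -0.966]]
wrist_force: [-0.8, -0.2, -2.9]
width: 0.48
finger_force: 40.0
```

Emit:
jog_arm([
  [0, 0, 0, 0.001, 0, 0, 1],
  [0, 0, 0, 0.001, 0, 0, 1],
  [0, 0, 0, 0, 0, 0, 1],
])

```text
t: 28.97
ee_pos: [0.499, -0.2692, 0.0459]
orientation: [[-0.839, 0.496, 0.226], [0.478, 0.868, -0.13], [-0.26, -0.001, -0.966]]
wrist_force: [3.1, -2.9, -1.4]
width: 0.479
finger_force: 40.0
```

```bash
python3 rf.py
```

```text
rack tcp mm [47.5 -0.4  1.7] F tool [-3.6 -1.   2.4] w 44.5 ff 40.0 turn [-0.   0.1  0.1] t 29.0
```

Emit:
jog_arm([
  [0, 0, 0, -0.001, 0, 0.003, 1],
  [0, 0, 0, 0, 0, 0.003, 1],
  [0, 0, 0, 0, 0, 0.001, 1],
  [0, 0, 0, 0, 0, 0, 1],
])

```text
t: 29.3
ee_pos: [0.5008, -0.2701, 0.0388]
orientation: [[-0.839, 0.495, 0.224], [0.478, 0.869, -0.128], [-0.258, -0.0, -0.966]]
wrist_force: [3.5, -2.9, -0.9]
width: 0.479
finger_force: 40.0
```

```bash
python3 rf.py
```

```text
rack tcp mm [47.5 -0.3 -5.7] F tool [-4.1 -0.8  2. ] w 44.5 ff 40.0 turn [ 0.  -0.   0.1] t 29.3
```

Emit:
jog_arm([
  [0, 0, 0, 0, 0, 0.001, 1],
  [0, 0, 0, 0, 0, 0, 1],
])

```text
t: 29.47
ee_pos: [0.5008, -0.2701, 0.0386]
orientation: [[-0.839, 0.495, 0.225], [0.478, 0.869, -0.129], [-0.259, -0.001, -0.966]]
wrist_force: [1.3, -1.7, 8.2]
width: 0.482
finger_force: 40.0
```

Emit:
jog_arm([
  [0, 0, 0, 0, 0, 0.001, 1],
  [0, 0, 0, 0, 0, 0, 1],
])

```text
t: 29.63
ee_pos: [0.5008, -0.2702, 0.0384]
orientation: [[-0.839, 0.495, 0.225], [0.477, 0.869, -0.13], [-0.26, -0.001, -0.966]]
wrist_force: [-4.1, -0.9, 21.2]
width: 0.482
finger_force: 40.0
```

```bash
python3 rf.py
```

```text
rack tcp mm [47.4 -0.3 -6.1] F tool [ -2.5  -2.8 -21.3] w 44.8 ff 40.0 turn [-0.   0.1  0.2] t 29.6
```

Emit:
jog_arm([
  [0, 0, 0, 0, 0, -0.001, 0.3],
  [0, 0, 0, 0, 0, 0, 0.3],
  [0, 0, 0, 0, 0, 0, 0.3],
  [0, 0, 0, 0, 0, 0, 0.3],
  [0, 0, 0, 0, 0, -0.01, 0.2],
  [0, 0, 0, 0, 0, -0.025, 0],
  [0, 0, 0, 0, 0, -0.03, 0],
  [0, 0, 0, 0, 0, -0.035, 0],
  [0, 0, 0, 0, 0, -0.03, 0],
  [0, 0, 0, 0.015, -0.0125, -0.0055, 0],
  [0, 0, 0, 0, 0, 0, 0],
])

```text
t: 30.55
ee_pos: [0.4484, -0.257, 0.166]
orientation: [[-0.839, 0.497, 0.223], [0.479, 0.868, -0.131], [-0.258, -0.003, -0.966]]
wrist_force: [-1.1, -0.3, -0.8]
width: 1.0
finger_force: 0.0
```

Emit:
jog_arm([
  [0.84, 1.3, 6.49, 0, 0, 0, 0],
  [0.84, 1.3, 6.49, 0, 0, 0, 0],
  [0.84, 1.3, 6.49, 0, 0, 0, 0],
  [0.84, 1.3, 6.49, 0, 0, 0, 0],
  [0.84, 1.3, 6.49, 0, 0, 0, 0],
  [0.84, 1.3, 6.49, 0, 0, 0, 0],
  [0.84, 1.3, 6.49, 0, 0, 0, 0],
  [0.84, 1.3, 6.49, 0, 0, 0, 0],
  [0.84, 1.3, 6.49, 0, 0, 0, 0],
  [0.84, 1.3, 6.49, 0, 0, 0, 0],
  [0, 0, 0, 0, 0, 0, 0],
])

```text
t: 31.47
ee_pos: [0.4518, -0.2569, 0.164]
orientation: [[0.093, 0.996, 0.002], [0.996, -0.093, -0.002], [-0.002, 0.002, -1.0]]
wrist_force: [0.2, 0.3, 0.2]
width: 1.003
finger_force: 0.0
```

Emit:
jog_arm([
  [0, 0, 0, 0.03, -0.002, 0, 0],
  [0, 0, 0, 0.04, -0.002, 0, 0],
  [0, 0, 0, 0.04, -0.002, 0, 0],
  [0, 0, 0, 0.04, -0.002, 0, 0],
  [0, 0, 0, 0.04, -0.002, 0, 0],
  [0, 0, 0, 0.04, -0.002, 0, 0],
  [0, 0, 0, 0.04, -0.002, 0, 0],
  [0, 0, 0, 0.04, -0.002, 0, 0],
  [0, 0, 0, 0.04, -0.002, 0, 0],
  [0, 0, 0, 0.04, -0.002, 0, 0],
  [0, 0, 0, 0.04, -0.002, 0, 0],
  [0, 0, 0, 0.04, -0.002, 0, 0],
])

```text
t: 32.47
ee_pos: [0.4676, 0.2159, 0.1625]
orientation: [[0.082, 0.997, 0.004], [0.997, -0.082, -0.005], [-0.005, 0.004, -1.0]]
wrist_force: [0.9, -0.5, 0.0]
width: 1.002
finger_force: 0.0
```

```bash
cat > chk.py <<'E'
import sys
from plan import *
from bench import vision
from h import *
import ref
def chk(n):
    f=vision.grab_frame("top");g=vision.grab_frame("scene"); pickle.dump((f,g),open("last.pkl","wb"))
    L=[[x,y,z] for x in(0,74) for y in(22.5,-22.5) for z in(18*(n-1),18*n)]
    p=ref.fit("pile top",RK.copy(),.032,t15,L,[(f,85,40,None)])
    R,o=pose(RK,.032,t15);d=R.T@(np.r_[p[:2],.032]-o); print("pile corner offset in rack mm",(d*1e3).round(1),"yaw",np.degrees(p[2]-RK[2]).round(1))
    return f,g
if __name__=="__main__":
    f,g=chk(int(sys.argv[1])); plan(chP(0,.179,.040),Rdown(85.05))
    ref.fit("e",np.array([.4602,-.3307,.6558]),.009,0,ref.B,[(f,130,40,None)])
    z0=.02+.018
    for fr in (f,g): print("ledge/rack px",fr["image"][tuple(np.round(proj(fr,[chP(0,-.087,0)])[0]).astype(int)[::-1])])
E
python3 chk.py 1
```

```text
pile top 1 [ 0.4581 -0.2469 -0.5013] -28.72 cost 100.9 98.9
pile corner offset in rack mm [-1.2 -1.4  0.3] yaw 1.1
t 32.6 tcp [0.4676 0.222  0.1633] w mm 92.7 F [ 0.3 -0.4  1. ] ff 0.0
target [0.4703 0.3413 0.06  ] turn [ 0.3 -0.1  0.7] shift mm now-axes [119.1  -6.6 103.4] target-axes [119.1  -7.5 103.3] j [-0.08  0.5  -0.67  2.1   0.49  0.69 -1.14]
e 1 [ 0.4602 -0.3307  0.6558] 37.57 cost 136.2 136.2
ledge/rack px [204 195 191]
ledge/rack px [144 142 144]
```

Run:
```python
from plan import *
from h import *
f,g=load("last.pkl")
P=np.array([[0,.0225,.018],[.074,.0225,.018],[.074,-.0225,.018],[0,-.0225,.018],[0,.0225,.018]])
W=[(tr(RK,.032,P,t15),(0,255,0))]
crop(f,295,205,130,80,6,"pics/e1.png",W);crop(g,300,130,90,70,5,"pics/e2.png",W)
a,b=cv2.imread("pics/e1.png")[:,:780],cv2.imread("pics/e2.png")
a=cv2.resize(a,None,fx=.6,fy=.6)
w=max(a.shape[1],b.shape[1]);cv2.imwrite("pics/e.png",np.vstack([np.pad(i,((0,0),(0,w-i.shape[1]),(0,0))) for i in(a,b)])[:600])
```

```text
(no output)
```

View pics/e.png

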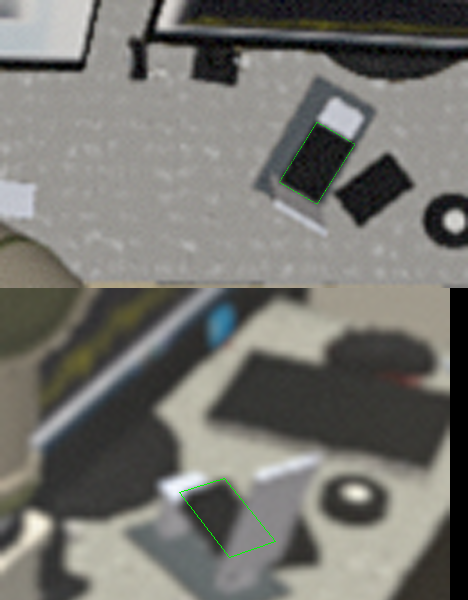

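Block a sits exactly in the predicted outline (green) on the rack; block e is still on the table at crop (375,190). Next stroke.

Emit:
jog_arm([
  [0, 0, 0.6, 0.038, -0.0025, 0, 0],
  [0, 0, 0, 0.04, -0.0025, 0, 0],
  [0, 0, 0, 0.03, -0.002, 0, 0],
  [0, 0, 0, 0.011, 0, 0.01, 0],
  [0, 0, 0, 0, 0, 0.03, 0],
  [0, 0, 0, 0, 0, 0.03, 0],
  [0, 0, 0, 0, 0, 0.025, 0],
  [0, 0, 0, 0, 0, 0.008, 0],
  [0, 0, 0, 0, 0, 0, 0.3],
  [0, 0, 0, 0, 0, 0, 0.3],
  [0, 0, 0, 0, 0, 0, 0.4],
], force=25)

```text
t: 33.48
ee_pos: [0.4732, 0.333, 0.0609]
orientation: [[0.097, 0.995, 0.005], [0.995, -0.097, -0.003], [-0.003, 0.005, -1.0]]
wrist_force: [-0.5, -0.2, -0.4]
width: 0.834
finger_force: 0.0
```

Run:
```python
from plan import *
plan(chP(0,.179,.040),Rdown(85.05))
```

```text
t 33.5 tcp [0.4732 0.333  0.0609] w mm 77.6 F [-0.5 -0.2 -0.4] ff 0.0
target [0.4703 0.3413 0.06  ] turn [ 0.3  0.1 -0.6] shift mm now-axes [ 8.  -3.7  0.9] target-axes [ 8.1 -3.6  0.9] j [-0.37  0.69 -0.52  2.04  0.64  0.57 -1.43]
```

Emit:
jog_arm([
  [0.3, 0, -0.6, 0.008, -0.0036, 0, 0.5],
  [0, 0, 0, 0, 0, 0, 1],
  [0, 0, 0, 0, 0, 0, 1],
  [0, 0, 0, 0, 0, 0, 1],
  [0, 0, 0, 0, 0, 0, 1],
  [0, 0, 0, 0, 0, 0, 1],
  [0, 0, 0, 0, 0, 0, 1],
  [0, 0, 0, 0, 0, 0, 1],
  [0, 0, 0, 0, 0, 0, 1],
  [0, 0, 0, 0, 0, 0, 1],
  [0, 0, 0, 0, 0, 0, 1],
  [0, 0, 0, 0, 0, 0, 1],
], force=25)

```text
t: 34.48
ee_pos: [0.4697, 0.341, 0.0597]
orientation: [[0.087, 0.996, -0.002], [0.996, -0.087, -0.004], [-0.004, -0.002, -1.0]]
wrist_force: [-1.7, 0.5, 0.6]
width: 0.209
finger_force: 25.0
```

Emit:
jog_arm([
  [0, 0, 0, 0, 0, 0, 1],
  [0, 0, 0, 0, 0, 0, 1],
])

```text
t: 34.65
ee_pos: [0.4696, 0.341, 0.0597]
orientation: [[0.087, 0.996, -0.002], [0.996, -0.087, -0.004], [-0.004, -0.002, -1.0]]
wrist_force: [-2.6, 0.0, 0.9]
width: 0.209
finger_force: 25.0
```

Emit:
jog_arm([
  [0, 0, 0, -0.005, 0, 0, 1],
  [0, 0, 0, -0.01, 0, 0, 1],
  [0, 0, 0, -0.011, 0, 0, 1],
  [0, 0, 0, -0.011, 0, 0, 1],
  [0, 0, 0, -0.011, 0, 0, 1],
  [0, 0, 0, -0.011, 0, 0, 1],
  [0, 0, 0, -0.011, 0, 0, 1],
  [0, 0, 0, -0.011, 0, 0, 1],
  [0, 0, 0, -0.011, 0, 0, 1],
  [0, 0, 0, -0.008, 0, 0, 1],
  [0, 0, 0, -0.005, 0, 0, 1],
  [0, 0, 0, -0.002, 0, 0, 1],
])

```text
t: 35.65
ee_pos: [0.4612, 0.2355, 0.06]
orientation: [[0.087, 0.996, -0.001], [0.996, -0.087, 0.0], [0.0, -0.001, -1.0]]
wrist_force: [2.7, 12.4, -23.5]
width: 0.213
finger_force: 25.0
```

Emit:
jog_arm([
  [0, 0, 0, 0, 0, 0, 1],
  [0, 0, 0, 0, 0, 0, 1],
])

```text
t: 35.82
ee_pos: [0.4612, 0.2355, 0.0599]
orientation: [[0.086, 0.996, -0.001], [0.996, -0.086, -0.001], [-0.001, -0.001, -1.0]]
wrist_force: [5.1, 7.0, -19.5]
width: 0.208
finger_force: 25.0
```

Emit:
jog_arm([
  [0, 0, 0, 0.006, 0, 0, 1],
  [0, 0, 0, 0.011, 0, 0, 1],
  [0, 0, 0, 0.011, 0, 0, 1],
  [0, 0, 0, 0.011, 0, 0, 1],
  [0, 0, 0, 0.011, 0, 0, 1],
  [0, 0, 0, 0.011, 0, 0, 1],
  [0, 0, 0, 0.011, 0, 0, 1],
  [0, 0, 0, 0.011, 0, 0, 1],
  [0, 0, 0, 0.011, 0, 0, 1],
  [0, 0, 0, 0.009, 0, 0, 1],
  [0, 0, 0, 0.004, 0, 0, 1],
  [0, 0, 0, 0, 0, 0, 1],
])

```text
t: 36.82
ee_pos: [0.4698, 0.3432, 0.0599]
orientation: [[0.085, 0.996, -0.001], [0.996, -0.085, -0.001], [-0.001, -0.001, -1.0]]
wrist_force: [1.8, 1.0, -8.5]
width: 0.21
finger_force: 25.0
```

Emit:
jog_arm([
  [0, 0, 0, 0, 0, 0, 0],
  [0, 0, 0, 0, 0, 0, 0],
  [0, 0, 0, 0, 0, 0, 0],
  [0, 0, 0, 0, 0, 0, 0],
  [0, 0, 0, 0, 0, -0.03, 0],
  [0, 0, 0, 0, 0, -0.035, 0],
  [0, 0, 0, 0, 0, -0.035, 0],
  [0, 0, 0, 0, 0, 0, 0],
], force=40)

```text
t: 37.48
ee_pos: [0.4718, 0.3437, 0.1658]
orientation: [[0.087, 0.996, 0.005], [0.996, -0.087, 0.002], [0.002, 0.005, -1.0]]
wrist_force: [0.8, 0.6, 0.6]
width: 0.732
finger_force: 0.0
```

Emit:
jog_arm([
  [0, 0, 0, -0.027, 0, 0, 0],
  [0, 0, 0, -0.035, 0, 0, 0],
  [0, 0, 0, -0.035, 0, 0, 0],
  [0, 0, 0, -0.035, 0, 0, 0],
  [0, 0, 0, -0.035, 0, 0, 0],
  [0, 0, 0, -0.035, 0, 0, 0],
  [0, 0, 0, -0.035, 0, 0, 0],
  [0, 0, 0, -0.03, 0, 0, 0],
  [0, 0, 0, -0.01, 0, 0.025, 0],
  [0, 0, 0, 0, 0, 0.035, 0],
  [0, 0, 0, 0, 0, 0.03, 0],
  [0, 0, 0, 0, 0, 0, 0],
])

```text
t: 38.48
ee_pos: [0.4441, 0.0643, 0.0675]
orientation: [[0.087, 0.996, -0.007], [0.996, -0.087, -0.004], [-0.005, -0.006, -1.0]]
wrist_force: [-0.7, -0.1, 0.7]
width: 0.999
finger_force: 0.0
```

Run:
```python
from plan import *
plan(chP(0,-.098,-.006),Rdown(85.05))
```

```text
t 38.5 tcp [0.4441 0.0643 0.0675] w mm 92.9 F [-0.7 -0.1  0.7] ff 0.0
target [0.4464 0.0654 0.014 ] turn [-0.4  0.3 -0. ] shift mm now-axes [ 1.5  2.6 53.5] target-axes [ 1.2  2.3 53.5] j [ 0.07  0.58 -0.48  2.32  0.73  0.39 -1.12]
```

Emit:
jog_arm([
  [-0.4, 0.3, 0, 0.0005, 0.001, 0.025, 0],
  [0, 0, 0, 0, 0, 0.02, 0],
  [0, 0, 0, 0, 0, 0.0085, 0],
  [0, 0, 0, 0, 0, 0, 0.3],
  [0, 0, 0, 0, 0, 0, 1],
  [0, 0, 0, 0, 0, 0, 1],
  [0, 0, 0, 0, 0, 0, 1],
  [0, 0, 0, 0, 0, 0, 1],
  [0, 0, 0, 0, 0, 0, 1],
  [0, 0, 0, 0, 0, 0, 1],
  [0, 0, 0, 0, 0, 0, 1],
  [0, 0, 0, 0, 0, 0, 1],
], force=40)

```text
t: 39.48
ee_pos: [0.4472, 0.0653, 0.0175]
orientation: [[0.087, 0.996, 0.006], [0.996, -0.087, 0.001], [0.002, 0.006, -1.0]]
wrist_force: [0.0, -0.3, 6.6]
width: 0.479
finger_force: 40.0
```

Emit:
jog_arm([
  [0, 0, 0, 0, 0, 0, 1],
  [0, 0, 0, 0, 0, 0, 1],
  [0, 0, 0, 0, 0, 0, 1],
])

```text
t: 39.73
ee_pos: [0.4472, 0.0654, 0.0175]
orientation: [[0.087, 0.996, 0.006], [0.996, -0.087, 0.001], [0.001, 0.006, -1.0]]
wrist_force: [-0.2, -0.4, 5.5]
width: 0.484
finger_force: 40.0
```

Run:
```python
from plan import *
plan(chP(0,-.098,-.006),Rdown(85.05))
```

```text
t 39.7 tcp [0.4472 0.0654 0.0175] w mm 45.0 F [-0.2 -0.4  5.5] ff 40.0
target [0.4464 0.0654 0.014 ] turn [ 0.4 -0.1 -0. ] shift mm now-axes [-0.1 -0.8  3.5] target-axes [-0.1 -0.8  3.5] j [-0.08  0.66 -0.28  2.36  0.91  0.22 -1.28]
```

Emit:
jog_arm([
  [0, 0, 0, 0, 0, -0.012, 1],
  [0, 0, 0, 0, 0, -0.03, 1],
  [0, 0, 0, 0, 0, -0.035, 1],
  [0, 0, 0, -0.015, 0.001, -0.035, 1],
  [0, 0, 0, -0.035, 0.004, -0.035, 1],
  [0, 0, 0, -0.035, 0.004, 0, 1],
  [0, 0, 0, -0.035, 0.004, 0, 1],
  [0, 0, 0, -0.035, 0.004, 0, 1],
  [0, 0, 0, -0.035, 0.004, 0, 1],
  [0, 0, 0, -0.035, 0.004, 0, 1],
  [0, 0, 0, -0.035, 0.004, 0, 1],
  [0, 0, 0, -0.035, 0.004, 0, 1],
])

```text
t: 40.73
ee_pos: [0.4526, -0.2276, 0.1581]
orientation: [[0.087, 0.996, 0.005], [0.996, -0.087, 0.001], [0.002, 0.005, -1.0]]
wrist_force: [0.5, 0.3, -0.9]
width: 0.481
finger_force: 40.0
```

Emit:
jog_arm([
  [0, 0, 0, -0.015, 0.002, 0, 1],
  [-0.85, -1.3, -6.5, 0, 0, 0, 1],
  [-0.85, -1.3, -6.5, 0, 0, 0, 1],
  [-0.85, -1.3, -6.5, 0, 0, 0, 1],
  [-0.85, -1.3, -6.5, 0, 0, 0, 1],
  [-0.85, -1.3, -6.5, 0, 0, 0, 1],
  [-0.85, -1.3, -6.5, 0, 0, 0, 1],
  [-0.85, -1.3, -6.5, 0, 0, 0, 1],
  [-0.85, -1.3, -6.5, 0, 0, 0, 1],
  [-0.85, -1.3, -6.5, 0, 0, 0, 1],
  [-0.85, -1.3, -6.5, 0, 0, 0, 1],
  [0, 0, 0, 0, 0, 0, 1],
])

```text
t: 41.73
ee_pos: [0.4525, -0.2408, 0.1577]
orientation: [[-0.842, 0.489, 0.226], [0.474, 0.872, -0.122], [-0.257, 0.004, -0.966]]
wrist_force: [-0.3, -0.4, -1.5]
width: 0.483
finger_force: 40.0
```

```bash
python3 rf.py
```

```text
rack tcp mm [ 23.8   1.1 123.8] F tool [ 0.4 -0.5  1.4] w 44.9 ff 40.0 turn [ 0.4 -0.1  0.4] t 41.7
```

Emit:
jog_arm([
  [0.4, 0, 0.3, -0.03, -0.002, 0, 1],
  [0, 0, 0, 0, 0, 0.025, 1],
  [0, 0, 0, 0, 0, 0.035, 1],
  [0, 0, 0, 0, 0, 0.025, 1],
  [0, 0, 0, 0, 0, 0.015, 1],
  [0, 0, 0, 0, 0, 0, 1],
  [0, 0, 0, 0, 0, 0, 1],
])

```text
t: 42.32
ee_pos: [0.5005, -0.2693, 0.0687]
orientation: [[-0.836, 0.501, 0.222], [0.485, 0.865, -0.127], [-0.256, 0.001, -0.967]]
wrist_force: [0.1, 1.0, -0.9]
width: 0.483
finger_force: 40.0
```

```bash
python3 rf.py
```

```text
rack tcp mm [54.7  0.3 23.4] F tool [0.6 0.9 0.7] w 44.9 ff 40.0 turn [-0.  -0.2 -0.3] t 42.3
```

Emit:
jog_arm([
  [0, 0, -0.3, 0.002, -0.0003, 0.003, 1],
  [0, 0, 0, 0.002, 0, 0.001, 1],
  [0, 0, 0, 0.001, 0, 0, 1],
  [0, 0, 0, 0.001, 0, 0, 1],
  [0, 0, 0, 0, 0, 0, 1],
])

```text
t: 42.73
ee_pos: [0.4962, -0.2679, 0.0646]
orientation: [[-0.839, 0.496, 0.224], [0.479, 0.868, -0.129], [-0.259, -0.001, -0.966]]
wrist_force: [-0.1, 0.6, -1.4]
width: 0.48
finger_force: 40.0
```

Emit:
jog_arm([
  [0, 0, 0, 0.001, 0, 0, 1],
  [0, 0, 0, 0.001, 0, 0, 1],
  [0, 0, 0, 0, 0, 0, 1],
])

```text
t: 42.98
ee_pos: [0.4956, -0.2674, 0.0641]
orientation: [[-0.839, 0.496, 0.225], [0.478, 0.868, -0.13], [-0.26, -0.001, -0.966]]
wrist_force: [2.0, -2.4, 1.0]
width: 0.481
finger_force: 40.0
```

```bash
python3 rf.py
```

```text
rack tcp mm [48.5 -0.6 20.3] F tool [-3.1 -1.1 -0.1] w 44.7 ff 40.0 turn [-0.   0.1  0.1] t 43.0
```

Contact at 48.5 as predicted; lower 5 mm to z 15.5.

Emit:
jog_arm([
  [0, 0, 0, -0.001, 0, 0.002, 1],
  [0, 0, 0, 0, 0, 0.002, 1],
  [0, 0, 0, 0, 0, 0.001, 1],
  [0, 0, 0, 0, 0, 0, 1],
])

```text
t: 43.32
ee_pos: [0.4968, -0.2679, 0.0597]
orientation: [[-0.839, 0.495, 0.225], [0.478, 0.869, -0.129], [-0.259, -0.001, -0.966]]
wrist_force: [-3.7, 0.5, 17.9]
width: 0.481
finger_force: 40.0
```

Emit:
jog_arm([
  [0, 0, 0, 0, 0, 0.001, 1],
  [0, 0, 0, 0, 0, 0, 1],
])

```text
t: 43.48
ee_pos: [0.4968, -0.2679, 0.0596]
orientation: [[-0.839, 0.495, 0.225], [0.477, 0.869, -0.131], [-0.26, -0.002, -0.966]]
wrist_force: [-9.2, 2.3, 30.5]
width: 0.482
finger_force: 40.0
```

```bash
python3 rf.py
```

```text
rack tcp mm [48.5 -0.4 15.5] F tool [  0.9  -2.6 -31.8] w 44.9 ff 40.0 turn [-0.1  0.1  0.2] t 43.5
```

Emit:
jog_arm([
  [0, 0, 0, 0, 0, -0.0015, 0.3],
  [0, 0, 0, 0, 0, 0, 0.3],
  [0, 0, 0, 0, 0, 0, 0.3],
  [0, 0, 0, 0, 0, 0, 0.3],
  [0, 0, 0, 0, 0, -0.01, 0.2],
  [0, 0, 0, 0, 0, -0.025, 0],
  [0, 0, 0, 0, 0, -0.03, 0],
  [0, 0, 0, 0, 0, -0.035, 0],
  [0, 0, 0, 0, 0, -0.01, 0],
  [0, 0, 0, 0.015, -0.0125, -0.0055, 0],
  [0, 0, 0, 0, 0, 0, 0],
])

```text
t: 44.4
ee_pos: [0.449, -0.2573, 0.1673]
orientation: [[-0.839, 0.496, 0.222], [0.479, 0.868, -0.13], [-0.257, -0.003, -0.966]]
wrist_force: [-1.2, -0.4, 0.5]
width: 0.999
finger_force: 0.0
```

Emit:
jog_arm([
  [0.84, 1.3, 6.49, 0, 0, 0, 0],
  [0.84, 1.3, 6.49, 0, 0, 0, 0],
  [0.84, 1.3, 6.49, 0, 0, 0, 0],
  [0.84, 1.3, 6.49, 0, 0, 0, 0],
  [0.84, 1.3, 6.49, 0, 0, 0, 0],
  [0.84, 1.3, 6.49, 0, 0, 0, 0],
  [0.84, 1.3, 6.49, 0, 0, 0, 0],
  [0.84, 1.3, 6.49, 0, 0, 0, 0],
  [0.84, 1.3, 6.49, 0, 0, 0, 0],
  [0.84, 1.3, 6.49, 0, 0, 0, 0],
  [0, 0, 0, 0, 0, 0, 0],
])

```text
t: 45.32
ee_pos: [0.4527, -0.2572, 0.1663]
orientation: [[0.093, 0.996, 0.003], [0.996, -0.093, -0.002], [-0.002, 0.003, -1.0]]
wrist_force: [0.2, 0.3, 0.5]
width: 0.996
finger_force: 0.0
```

Emit:
jog_arm([
  [0, 0, 0, 0.03, -0.002, 0, 0],
  [0, 0, 0, 0.04, -0.002, 0, 0],
  [0, 0, 0, 0.04, -0.002, 0, 0],
  [0, 0, 0, 0.04, -0.002, 0, 0],
  [0, 0, 0, 0.04, -0.002, 0, 0],
  [0, 0, 0, 0.04, -0.002, 0, 0],
  [0, 0, 0, 0.04, -0.002, 0, 0],
  [0, 0, 0, 0.04, -0.002, 0, 0],
  [0, 0, 0, 0.04, -0.002, 0, 0],
  [0, 0, 0, 0.04, -0.002, 0, 0],
  [0, 0, 0, 0.04, -0.002, 0, 0],
  [0, 0, 0, 0.04, -0.002, 0, 0],
])

```text
t: 46.32
ee_pos: [0.4682, 0.2157, 0.1647]
orientation: [[0.082, 0.997, 0.004], [0.997, -0.082, -0.005], [-0.005, 0.004, -1.0]]
wrist_force: [0.2, -0.6, 0.5]
width: 1.0
finger_force: 0.0
```

```bash
python3 chk.py 2
python3 - <<'E'
from plan import *
plan([.4698,.3432,.060],Rdown(85.05))
E
```

```text
pile top 1 [ 0.46   -0.2462 -0.4954] -28.38 cost 99.3 97.3
pile corner offset in rack mm [ 0.1  0.2 -0. ] yaw 1.4
t 46.4 tcp [0.4682 0.2218 0.1654] w mm 92.9 F [ 0.2 -0.5 -0.1] ff 0.0
target [0.4703 0.3413 0.06  ] turn [ 0.3 -0.1  0.7] shift mm now-axes [119.3  -7.2 105.5] target-axes [119.3  -8.1 105.4] j [-0.09  0.5  -0.65  2.1   0.48  0.69 -1.13]
e 1 [ 0.4602 -0.3307  0.6558] 37.57 cost 145.9 145.9
ledge/rack px [205 195 192]
ledge/rack px [142 141 142]
t 46.4 tcp [0.4682 0.2218 0.1654] w mm 92.9 F [ 0.2 -0.5 -0.1] ff 0.0
target [0.4698 0.3432 0.06  ] turn [ 0.3 -0.1  0.7] shift mm now-axes [121.1  -7.9 105.5] target-axes [121.1  -8.8 105.4] j [-0.09  0.5  -0.65  2.1   0.48  0.69 -1.13]
```

Emit:
jog_arm([
  [0, 0, 0.3, 0.038, -0.0035, 0, 0],
  [0, 0, 0, 0.04, -0.0035, 0, 0],
  [0, 0, 0, 0.032, -0.0035, 0, 0],
  [0, 0, 0, 0.014, 0, 0.01, 0],
  [0, 0, 0, 0, 0, 0.03, 0],
  [0, 0, 0, 0, 0, 0.03, 0],
  [0, 0, 0, 0, 0, 0.025, 0],
  [0, 0, 0, 0, 0, 0.01, 0],
  [0, 0, 0, 0, 0, 0, 0.3],
  [0, 0, 0, 0, 0, 0, 0.3],
  [0, 0, 0, 0, 0, 0, 0.4],
], force=25)

```text
t: 47.33
ee_pos: [0.4703, 0.3381, 0.0609]
orientation: [[0.091, 0.996, 0.005], [0.996, -0.091, -0.003], [-0.003, 0.005, -1.0]]
wrist_force: [-0.9, -0.6, -0.3]
width: 0.833
finger_force: 0.0
```

Run:
```python
from plan import *
plan([.4698,.3432,.060],Rdown(85.05))
```

```text
t 47.3 tcp [0.4703 0.3381 0.0609] w mm 77.5 F [-0.9 -0.6 -0.3] ff 0.0
target [0.4698 0.3432 0.06  ] turn [ 0.3  0.2 -0.3] shift mm now-axes [ 5.  -1.   0.9] target-axes [ 5.  -1.   0.9] j [-0.39  0.69 -0.5   2.04  0.62  0.57 -1.43]
```

Emit:
jog_arm([
  [0.3, 0, -0.3, 0.005, -0.001, 0, 0.5],
  [0, 0, 0, 0, 0, 0, 1],
  [0, 0, 0, 0, 0, 0, 1],
  [0, 0, 0, 0, 0, 0, 1],
  [0, 0, 0, 0, 0, 0, 1],
  [0, 0, 0, 0, 0, 0, 1],
  [0, 0, 0, 0, 0, 0, 1],
  [0, 0, 0, 0, 0, 0, 1],
  [0, 0, 0, 0, 0, 0, 1],
  [0, 0, 0, 0, 0, 0, 1],
  [0, 0, 0, 0, 0, 0, 1],
  [0, 0, 0, 0, 0, 0, 1],
], force=25)

```text
t: 48.33
ee_pos: [0.4697, 0.3426, 0.0597]
orientation: [[0.087, 0.996, -0.001], [0.996, -0.087, -0.004], [-0.004, -0.001, -1.0]]
wrist_force: [3.2, -0.4, -0.9]
width: 0.21
finger_force: 25.0
```

Emit:
jog_arm([
  [0, 0, 0, 0, 0, 0, 1],
  [0, 0, 0, 0, 0, 0, 1],
  [0, 0, 0, -0.005, 0, 0, 1],
  [0, 0, 0, -0.01, 0, 0, 1],
  [0, 0, 0, -0.011, 0, 0, 1],
  [0, 0, 0, -0.011, 0, 0, 1],
  [0, 0, 0, -0.011, 0, 0, 1],
  [0, 0, 0, -0.011, 0, 0, 1],
  [0, 0, 0, -0.011, 0, 0, 1],
  [0, 0, 0, -0.011, 0, 0, 1],
  [0, 0, 0, -0.01, 0, 0, 1],
  [0, 0, 0, 0, 0, 0, 1],
])

```text
t: 49.33
ee_pos: [0.4622, 0.2499, 0.0598]
orientation: [[0.089, 0.996, -0.001], [0.996, -0.089, -0.005], [-0.005, -0.0, -1.0]]
wrist_force: [6.6, -1.5, -7.9]
width: 0.211
finger_force: 25.0
```

Remaining about 14.4 mm to the stop.

Emit:
jog_arm([
  [0, 0, 0, -0.007, 0, 0, 1],
  [0, 0, 0, -0.005, 0, 0, 1],
  [0, 0, 0, -0.003, 0, 0, 1],
  [0, 0, 0, 0, 0, 0, 1],
  [0, 0, 0, 0, 0, 0, 1],
])

```text
t: 49.75
ee_pos: [0.4612, 0.2366, 0.0598]
orientation: [[0.088, 0.996, -0.001], [0.996, -0.088, -0.004], [-0.004, -0.0, -1.0]]
wrist_force: [7.5, -1.0, -10.0]
width: 0.211
finger_force: 25.0
```

Emit:
jog_arm([
  [0, 0, 0, 0.006, 0, 0, 1],
  [0, 0, 0, 0.011, 0, 0, 1],
  [0, 0, 0, 0.011, 0, 0, 1],
  [0, 0, 0, 0.011, 0, 0, 1],
  [0, 0, 0, 0.011, 0, 0, 1],
  [0, 0, 0, 0.011, 0, 0, 1],
  [0, 0, 0, 0.011, 0, 0, 1],
  [0, 0, 0, 0.011, 0, 0, 1],
  [0, 0, 0, 0.011, 0, 0, 1],
  [0, 0, 0, 0.009, 0, 0, 1],
  [0, 0, 0, 0.004, 0, 0, 1],
  [0, 0, 0, 0, 0, 0, 1],
])

```text
t: 50.75
ee_pos: [0.4699, 0.3453, 0.0598]
orientation: [[0.086, 0.996, -0.001], [0.996, -0.086, -0.002], [-0.002, -0.0, -1.0]]
wrist_force: [5.9, 1.7, -2.9]
width: 0.211
finger_force: 25.0
```

Emit:
jog_arm([
  [0, 0, 0, 0, 0, 0, 0],
  [0, 0, 0, 0, 0, 0, 0],
  [0, 0, 0, 0, 0, 0, 0],
  [0, 0, 0, 0, 0, 0, 0],
  [0, 0, 0, 0, 0, -0.03, 0],
  [0, 0, 0, 0, 0, -0.035, 0],
  [0, 0, 0, 0, 0, -0.035, 0],
  [0, 0, 0, 0, 0, 0, 0],
], force=40)

```text
t: 51.42
ee_pos: [0.4709, 0.3465, 0.1655]
orientation: [[0.086, 0.996, 0.004], [0.996, -0.086, 0.002], [0.002, 0.004, -1.0]]
wrist_force: [0.6, 0.9, 0.0]
width: 0.734
finger_force: 0.0
```

Emit:
jog_arm([
  [0, 0, 0, -0.027, 0, 0, 0],
  [0, 0, 0, -0.035, 0, 0, 0],
  [0, 0, 0, -0.035, 0, 0, 0],
  [0, 0, 0, -0.035, 0, 0, 0],
  [0, 0, 0, -0.035, 0, 0, 0],
  [0, 0, 0, -0.035, 0, 0, 0],
  [0, 0, 0, -0.035, 0, 0, 0],
  [0, 0, 0, -0.03, 0, 0, 0],
  [0, 0, 0, -0.01, 0, 0.025, 0],
  [0, 0, 0, 0, 0, 0.035, 0],
  [0, 0, 0, 0, 0, 0.03, 0],
  [0, 0, 0, 0, 0, 0, 0],
])

```text
t: 52.42
ee_pos: [0.4433, 0.0671, 0.0673]
orientation: [[0.087, 0.996, -0.007], [0.996, -0.087, -0.004], [-0.005, -0.007, -1.0]]
wrist_force: [-0.8, 0.6, -0.5]
width: 1.0
finger_force: 0.0
```

Run:
```python
from plan import *
plan(chP(0,-.098,-.006),Rdown(85.05))
```

```text
t 52.4 tcp [0.4433 0.0671 0.0673] w mm 93.0 F [-0.8  0.6 -0.5] ff 0.0
target [0.4464 0.0654 0.014 ] turn [-0.4  0.3 -0. ] shift mm now-axes [-1.2  3.7 53.3] target-axes [-1.5  3.3 53.3] j [ 0.05  0.58 -0.46  2.32  0.72  0.39 -1.11]
```

Emit:
jog_arm([
  [-0.4, 0.3, 0, -0.002, 0.002, 0.025, 0],
  [0, 0, 0, 0, 0, 0.02, 0],
  [0, 0, 0, 0, 0, 0.0085, 0],
  [0, 0, 0, 0, 0, 0, 0.3],
  [0, 0, 0, 0, 0, 0, 1],
  [0, 0, 0, 0, 0, 0, 1],
  [0, 0, 0, 0, 0, 0, 1],
  [0, 0, 0, 0, 0, 0, 1],
  [0, 0, 0, 0, 0, 0, 1],
  [0, 0, 0, 0, 0, 0, 1],
  [0, 0, 0, 0, 0, 0, 1],
  [0, 0, 0, 0, 0, 0, 1],
], force=40)

```text
t: 53.42
ee_pos: [0.4475, 0.0654, 0.0175]
orientation: [[0.087, 0.996, 0.006], [0.996, -0.087, 0.001], [0.001, 0.006, -1.0]]
wrist_force: [0.0, -0.9, 5.4]
width: 0.482
finger_force: 40.0
```

Emit:
jog_arm([
  [0, 0, 0, 0, 0, 0, 1],
  [0, 0, 0, 0, 0, 0, 1],
  [0, 0, 0, 0, 0, 0, 1],
])

```text
t: 53.67
ee_pos: [0.4476, 0.0654, 0.0175]
orientation: [[0.087, 0.996, 0.007], [0.996, -0.087, 0.001], [0.001, 0.006, -1.0]]
wrist_force: [-0.3, -0.8, 7.1]
width: 0.481
finger_force: 40.0
```

Run:
```python
from plan import *
plan(chP(0,-.098,-.006),Rdown(85.05))
```

```text
t 53.7 tcp [0.4476 0.0654 0.0175] w mm 44.7 F [-0.3 -0.8  7.1] ff 40.0
target [0.4464 0.0654 0.014 ] turn [ 0.4 -0.1 -0. ] shift mm now-axes [-0.2 -1.1  3.5] target-axes [-0.1 -1.1  3.5] j [-0.09  0.66 -0.26  2.36  0.89  0.21 -1.26]
```

Emit:
jog_arm([
  [0, 0, 0, 0, 0, -0.012, 1],
  [0, 0, 0, 0, 0, -0.035, 1],
  [0, 0, 0, 0, 0, -0.035, 1],
  [0, 0, 0, -0.015, 0.001, -0.04, 1],
  [0, 0, 0, -0.035, 0.004, -0.035, 1],
  [0, 0, 0, -0.035, 0.004, 0, 1],
  [0, 0, 0, -0.035, 0.004, 0, 1],
  [0, 0, 0, -0.035, 0.004, 0, 1],
  [0, 0, 0, -0.035, 0.004, 0, 1],
  [0, 0, 0, -0.035, 0.004, 0, 1],
  [0, 0, 0, -0.035, 0.004, 0, 1],
  [0, 0, 0, -0.035, 0.004, 0, 1],
])

```text
t: 54.67
ee_pos: [0.4529, -0.2271, 0.1672]
orientation: [[0.087, 0.996, 0.005], [0.996, -0.087, 0.001], [0.002, 0.005, -1.0]]
wrist_force: [0.6, 1.0, -1.4]
width: 0.482
finger_force: 40.0
```

Emit:
jog_arm([
  [0, 0, 0, -0.015, 0.002, 0, 1],
  [-0.85, -1.3, -6.5, 0, 0, 0, 1],
  [-0.85, -1.3, -6.5, 0, 0, 0, 1],
  [-0.85, -1.3, -6.5, 0, 0, 0, 1],
  [-0.85, -1.3, -6.5, 0, 0, 0, 1],
  [-0.85, -1.3, -6.5, 0, 0, 0, 1],
  [-0.85, -1.3, -6.5, 0, 0, 0, 1],
  [-0.85, -1.3, -6.5, 0, 0, 0, 1],
  [-0.85, -1.3, -6.5, 0, 0, 0, 1],
  [-0.85, -1.3, -6.5, 0, 0, 0, 1],
  [-0.85, -1.3, -6.5, 0, 0, 0, 1],
  [0, 0, 0, 0, 0, 0, 1],
])

```text
t: 55.67
ee_pos: [0.4526, -0.2404, 0.1667]
orientation: [[-0.842, 0.489, 0.226], [0.474, 0.872, -0.122], [-0.257, 0.004, -0.966]]
wrist_force: [-0.7, 0.2, -2.2]
width: 0.48
finger_force: 40.0
```

Emit:
jog_arm([
  [0.4, 0, 0.1, -0.03, -0.0015, 0, 1],
  [0, 0, 0, 0, 0, 0.025, 1],
  [0, 0, 0, 0, 0, 0.035, 1],
  [0, 0, 0, 0, 0, 0.02, 1],
  [0, 0, 0, 0, 0, 0.01, 1],
  [0, 0, 0, 0, 0, 0, 1],
  [0, 0, 0, 0, 0, 0, 1],
])

```text
t: 56.25
ee_pos: [0.4989, -0.2672, 0.0877]
orientation: [[-0.838, 0.498, 0.223], [0.481, 0.867, -0.128], [-0.257, 0.0, -0.966]]
wrist_force: [0.4, 0.6, -0.3]
width: 0.48
finger_force: 40.0
```

```bash
python3 rf.py
```

```text
rack tcp mm [57.3  1.3 42.3] F tool [0.  0.8 0.3] w 44.7 ff 40.0 turn [-0.  -0.1 -0.1] t 56.2
```

Down to z 38.5, forward to about 50, then feel for contact.

Emit:
jog_arm([
  [0, 0, 0, 0.003, -0.0015, 0.003, 1],
  [0, 0, 0, 0.002, 0, 0.001, 1],
  [0, 0, 0, 0.001, 0, 0, 1],
  [0, 0, 0, 0.001, 0, 0, 1],
  [0, 0, 0, 0, 0, 0, 1],
])

```text
t: 56.67
ee_pos: [0.4932, -0.2662, 0.0831]
orientation: [[-0.838, 0.497, 0.225], [0.48, 0.868, -0.129], [-0.259, -0.0, -0.966]]
wrist_force: [-0.4, -0.1, -1.6]
width: 0.485
finger_force: 40.0
```

Emit:
jog_arm([
  [0, 0, 0, 0.001, 0, 0, 1],
  [0, 0, 0, 0.001, 0, 0, 1],
  [0, 0, 0, 0, 0, 0, 1],
])

```text
t: 56.92
ee_pos: [0.4925, -0.2657, 0.0826]
orientation: [[-0.838, 0.497, 0.226], [0.48, 0.868, -0.13], [-0.26, -0.0, -0.966]]
wrist_force: [3.3, -2.5, 0.4]
width: 0.479
finger_force: 40.0
```

```bash
python3 rf.py
```

```text
rack tcp mm [49.8 -0.6 39. ] F tool [-4.1 -0.5  0.7] w 44.6 ff 40.0 turn [-0.   0.1  0. ] t 56.9
```

Emit:
jog_arm([
  [0, 0, 0, -0.001, 0, 0.002, 1],
  [0, 0, 0, 0, 0, 0.002, 1],
  [0, 0, 0, 0, 0, 0.001, 1],
  [0, 0, 0, 0, 0, 0.001, 1],
  [0, 0, 0, 0, 0, 0, 1],
])

```text
t: 57.33
ee_pos: [0.4937, -0.2663, 0.0778]
orientation: [[-0.839, 0.496, 0.225], [0.479, 0.868, -0.13], [-0.26, -0.002, -0.966]]
wrist_force: [-8.3, 1.6, 26.2]
width: 0.476
finger_force: 40.0
```

```bash
python3 rf.py
```

```text
rack tcp mm [49.8 -0.5 34.1] F tool [  0.9  -2.7 -27.4] w 44.3 ff 40.0 turn [-0.1  0.1  0.1] t 57.3
```

Emit:
jog_arm([
  [0, 0, 0, 0, 0, -0.0015, 0.3],
  [0, 0, 0, 0, 0, 0, 0.3],
  [0, 0, 0, 0, 0, 0, 0.3],
  [0, 0, 0, 0, 0, 0, 0.3],
  [0, 0, 0, 0, 0, -0.01, 0.2],
  [0, 0, 0, 0, 0, -0.025, 0],
  [0, 0, 0, 0, 0, -0.03, 0],
  [0, 0, 0, 0, 0, -0.025, 0],
  [0, 0, 0, 0, 0, 0, 0],
  [0, 0, 0, 0.015, -0.0125, -0.0055, 0],
  [0, 0, 0, 0, 0, 0, 0],
])

```text
t: 58.25
ee_pos: [0.4501, -0.2583, 0.1657]
orientation: [[-0.838, 0.498, 0.221], [0.481, 0.867, -0.13], [-0.257, -0.002, -0.967]]
wrist_force: [-0.9, -0.5, -0.8]
width: 0.996
finger_force: 0.0
```

Run:
```python
from plan import *
from bench import vision
from h import *
f=vision.grab_frame("top");g=vision.grab_frame("scene")
for n,fr in (("top",f),("scene",g)):
    for z in (0,.018):
        print(n,z,[fr["image"][tuple(np.round(proj(fr,[chP(x,y,z)])[0]).astype(int)[::-1])].tolist() for x,y in((0,0),(.01,.02),(-.01,-.02))])
crop(f,220,225,90,60,5,"pics/m1.png");crop(g,280,205,50,50,6,"pics/m2.png")
cv2.imwrite("pics/m.png",np.hstack([cv2.imread("pics/m1.png"),cv2.imread("pics/m2.png")]))
plan([.4698,.3453,.060],Rdown(85.05))
```

```text
top 0 [[208, 198, 195], [207, 199, 197], [208, 198, 196]]
top 0.018 [[208, 198, 195], [207, 199, 197], [208, 198, 196]]
scene 0 [[143, 142, 142], [144, 142, 144], [157, 154, 154]]
scene 0.018 [[146, 144, 145], [146, 142, 144], [150, 148, 148]]
t 58.4 tcp [ 0.4528 -0.258   0.1658] w mm 93.0 F [ 0.8 -0.5 -0.1] ff 0.0
target [0.4698 0.3453 0.06  ] turn [ 8.5 13.3 64.7] shift mm now-axes [302.9 531.8  28.4] target-axes [602.5 -35.1 105.8] j [ 0.98  0.46 -0.8   2.28  1.    0.46  0.43]
```

View pics/m.png

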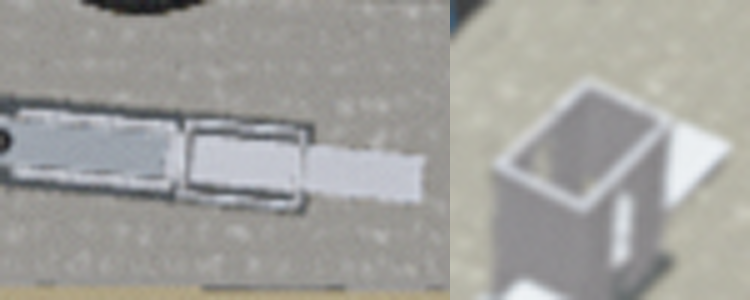

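The chute is empty (no block d) and the pusher is back. Only block e remains; check it is still where measured.

Run:
```python
from plan import *
from bench import vision
from h import *
import ref
f=vision.grab_frame("top");g=vision.grab_frame("scene")
e=np.array([.4602,-.3307,.6558])
for s in (.85,1.25):
    for n,fr in(("top",f),("scene",g)):
        q=proj(fr,tr(e,.009,np.array([[x*s,y*s,.009] for x,y in((.0225,.037),(.0225,0),(.0225,-.037),(0,-.037),(-.0225,-.037),(-.0225,0),(-.0225,.037),(0,.037))])))
        print(s,n,[int(fr["image"][int(round(v)),int(round(u))].max()) for u,v in q])
# grasp: outer offset along block -y by 18 mm
R,o=pose(e,.009); P=R@[0,-.018,0]+o
print(P); plan([P[0],P[1],.009],Rdown(np.degrees(e[2])+90))
```

```text
0.85 top [101, 27, 38, 27, 15, 50, 87, 81]
0.85 scene [131, 134, 134, 131, 133, 116, 100, 58]
1.25 top [65, 155, 150, 155, 157, 150, 118, 114]
1.25 scene [128, 134, 57, 132, 150, 179, 182, 53]
[ 0.47117628 -0.34496609  0.009     ]
t 58.5 tcp [ 0.4538 -0.2575  0.1659] w mm 93.1 F [-0.4  0.1  0.4] ff 0.0
target [ 0.4712 -0.345   0.009 ] turn [ 3.  14.8 22.5] shift mm now-axes [-16.  -67.3 166.6] target-axes [-79.9 -39.6 156.9] j [ 0.98  0.46 -0.8   2.27  1.    0.46  0.43]
```

```bash
cat > e4.py <<'E'
from plan import *
e=np.array([.4602,-.3307,.6558]); R,o=pose(e,.009); P=R@[0,-.020,0]+o
Re=Rdown(np.degrees(e[2])+90)@Ro.from_euler("y",12,degrees=True).as_matrix()
RR=rackR()@Ro.from_euler("y",12,degrees=True).as_matrix()
E
python3 - <<'E'
from e4 import *
# approach along tool axis from 110 mm back
A=np.array([P[0],P[1],.009])-Re[:,2]*.11
plan(A,Re); plan(A+[0,0,0.04],Re)
E
```

```text
t 58.5 tcp [ 0.4538 -0.2575  0.1659] w mm 93.1 F [-0.4  0.1  0.4] ff 0.0
target [ 0.4863 -0.3647  0.1166] turn [ 0.6 26.6 22.9] shift mm now-axes [-65.9 -76.9  68.6] target-axes [-112.7  -39.6   26.4] j [ 0.98  0.46 -0.8   2.27  1.    0.46  0.43]
t 58.5 tcp [ 0.4538 -0.2575  0.1659] w mm 93.1 F [-0.4  0.1  0.4] ff 0.0
target [ 0.4863 -0.3647  0.1566] turn [ 0.6 26.6 22.9] shift mm now-axes [-76.3 -76.9  29.9] target-axes [-104.4  -39.6  -12.7] j [ 0.98  0.46 -0.8   2.27  1.    0.46  0.43]
```

Emit:
jog_arm([
  [0, 0, 0, -0.025, -0.025, 0.01, 0.3],
  [0, 0, 0, -0.025, -0.026, 0.01, 0.4],
  [0, 0, 0, -0.026, -0.026, 0.01, 0.4],
  [0.1, 4.43, 3.82, 0, 0, 0, 0.4],
  [0.1, 4.43, 3.82, 0, 0, 0, 0.4],
  [0.1, 4.43, 3.82, 0, 0, 0, 0.4],
  [0.1, 4.43, 3.82, 0, 0, 0, 0.4],
  [0.1, 4.43, 3.82, 0, 0, 0, 0.4],
  [0.1, 4.43, 3.82, 0, 0, 0, 0.4],
  [0, 0, 0, 0, 0, 0, 0.4],
  [0, 0, 0, 0, 0, 0, 0.4],
], force=50)

```text
t: 59.37
ee_pos: [0.4863, -0.3647, 0.1555]
orientation: [[-0.597, 0.792, -0.126], [0.775, 0.61, 0.164], [0.207, 0.001, -0.978]]
wrist_force: [0.4, 0.9, -0.5]
width: 0.602
finger_force: 0.0
```

Run:
```python
from e4 import *
plan(np.array([P[0],P[1],.009])-Re[:,2]*.04,Re)
from bench import vision
from h import *
f=vision.grab_frame("top")
for s in (.85,1.2):
        q=proj(f,tr(e,.009,np.array([[x*s,y*s,.009] for x,y in((.0225,.037),(.0225,0),(.0225,-.037),(0,-.037),(-.0225,-.037),(-.0225,0),(-.0225,.037),(0,.037))])))
        print(s,[int(f["image"][int(round(v)),int(round(u))].max()) for u,v in q])
```

```text
t 59.4 tcp [ 0.4863 -0.3647  0.1555] w mm 56.0 F [ 0.4  0.9 -0.5] ff 0.0
target [ 0.4775 -0.3531  0.0481] turn [0.  0.1 0. ] shift mm now-axes [ -7.9   0.  108.1] target-axes [-8.00e+00  1.00e-01  1.08e+02] j [ 1.1   0.75 -0.84  1.75  0.49  1.09  0.73]
0.85 [25, 22, 40, 23, 14, 51, 12, 28]
1.2 [22, 152, 148, 153, 150, 155, 150, 153]
```

Emit:
jog_arm([
  [0, 0, 0, -0.008, 0, 0.02, 0.4],
  [0, 0, 0, 0, 0, 0.035, 0.4],
  [0, 0, 0, 0, 0, 0.033, 0.4],
  [0, 0, 0, 0, 0, 0.02, 0.4],
  [0, 0, 0, 0, 0, 0, 0.4],
  [0, 0, 0, 0, 0, 0, 0.4],
])

```text
t: 59.92
ee_pos: [0.4762, -0.3524, 0.0498]
orientation: [[-0.598, 0.792, -0.127], [0.775, 0.611, 0.164], [0.208, -0.0, -0.978]]
wrist_force: [0.6, 0.8, 0.9]
width: 0.599
finger_force: 0.0
```

Run:
```python
from e4 import *
plan(np.array([P[0],P[1],.008]),Re)
```

```text
t 59.9 tcp [ 0.4762 -0.3524  0.0498] w mm 55.7 F [0.6 0.8 0.9] ff 0.0
target [ 0.4724 -0.3466  0.008 ] turn [-0.   0.   0.1] shift mm now-axes [-1.9  0.5 42.3] target-axes [-1.9  0.5 42.3] j [ 1.05  0.86 -0.77  1.84  0.6   0.91  0.65]
```

Emit:
jog_arm([
  [0, 0, 0, -0.002, 0.0005, 0.015, 0.4],
  [0, 0, 0, 0, 0, 0.015, 0.4],
  [0, 0, 0, 0, 0, 0.008, 0.4],
  [0, 0, 0, 0, 0, 0.004, 0.4],
  [0, 0, 0, 0, 0, 0, 0.4],
  [0, 0, 0, 0, 0, 0, 0.4],
])

```text
t: 60.42
ee_pos: [0.4733, -0.3477, 0.0088]
orientation: [[-0.596, 0.793, -0.125], [0.776, 0.609, 0.164], [0.206, 0.0, -0.978]]
wrist_force: [-0.4, -0.2, 0.4]
width: 0.602
finger_force: 0.0
```

Emit:
jog_arm([
  [0, 0, 0, 0, 0, 0, 1],
  [0, 0, 0, 0, 0, 0, 1],
  [0, 0, 0, 0, 0, 0, 1],
  [0, 0, 0, 0, 0, 0, 1],
  [0, 0, 0, 0, 0, 0, 1],
  [0, 0, 0, 0, 0, 0, 1],
], force=50)

```text
t: 60.92
ee_pos: [0.4735, -0.3478, 0.0088]
orientation: [[-0.596, 0.793, -0.125], [0.776, 0.609, 0.164], [0.206, 0.0, -0.979]]
wrist_force: [0.4, -0.7, 6.2]
width: 0.475
finger_force: 50.0
```

Run:
```python
from e4 import *
plan(np.array([P[0],P[1],.008]),Re)
```

```text
t 60.9 tcp [ 0.4735 -0.3478  0.0088] w mm 44.2 F [ 0.4 -0.7  6.2] ff 50.0
target [ 0.4724 -0.3466  0.008 ] turn [ 0.   0.1 -0.1] shift mm now-axes [ 1.5 -0.1  1.1] target-axes [ 1.5 -0.1  1.1] j [ 1.03  0.91 -0.73  1.87  0.64  0.84  0.61]
```

Emit:
jog_arm([
  [0, 0, 0, 0.003, 0, -0.015, 1],
  [0, 0, 0, 0.006, 0, -0.029, 1],
  [0, 0, 0, 0.007, 0, -0.034, 1],
  [0, 0, 0, 0.007, 0, -0.034, 1],
  [0, 0, 0, 0.006, 0, -0.029, 1],
  [0, 0, 0, 0, 0, 0, 1],
  [0, 0, 0, 0, 0, 0, 1],
])

```text
t: 61.5
ee_pos: [0.4738, -0.3486, 0.1542]
orientation: [[-0.596, 0.793, -0.124], [0.777, 0.609, 0.162], [0.204, 0.0, -0.979]]
wrist_force: [-0.9, -0.1, -2.3]
width: 0.473
finger_force: 50.0
```

Run:
```python
from e4 import *
plan(rkP(.068,0,.095),RR)
```

```text
t 61.5 tcp [ 0.4738 -0.3486  0.1542] w mm 44.0 F [-0.9 -0.1 -2.3] ff 50.0
target [ 0.4955 -0.2667  0.1414] turn [  1.7 -14.6 -22.7] shift mm now-axes [48.1 67.1 23.1] target-axes [22.5 81.9 11.6] j [ 1.1   0.73 -0.85  1.8   0.48  1.06  0.71]
```

Emit:
jog_arm([
  [0.35, -2.92, -4.54, 0, 0, 0, 1],
  [0.35, -2.92, -4.54, 0, 0, 0, 1],
  [0.35, -2.92, -4.54, 0, 0, 0, 1],
  [0.35, -2.92, -4.54, 0, 0, 0, 1],
  [0.35, -2.92, -4.54, 0, 0, 0, 1],
  [0, 0, 0, 0, 0.02, 0, 1],
  [0, 0, 0, 0.005, 0.025, 0, 1],
  [0, 0, 0, 0.008, 0.025, 0.002, 1],
  [0, 0, 0, 0.008, 0.012, 0.005, 1],
  [0, 0, 0, 0, 0, 0.005, 1],
  [0, 0, 0, 0, 0, 0, 1],
])

```text
t: 62.42
ee_pos: [0.4952, -0.2663, 0.1375]
orientation: [[-0.868, 0.495, 0.04], [0.495, 0.869, -0.023], [-0.046, -0.0, -0.999]]
wrist_force: [0.1, -0.7, -2.0]
width: 0.478
finger_force: 50.0
```

```bash
python3 - <<'E'
from e4 import *
plan(rkP(.066,0,.070),RR)
E
python3 rf.py
```

```text
t 62.4 tcp [ 0.4952 -0.2663  0.1375] w mm 44.5 F [ 0.1 -0.7 -2. ] ff 50.0
target [ 0.4994 -0.269   0.1167] turn [ 0.  -0.3  0.1] shift mm now-axes [-4.  -0.3 21. ] target-axes [-3.9 -0.3 21. ] j [ 0.98  0.64 -0.88  2.05  0.76  0.76  0.68]
rack tcp mm [66.6  0.3 91.3] F tool [-0.3 -0.5  2. ] w 44.5 ff 50.0 turn [  0.  -12.3   0.1] t 62.4
```

Emit:
jog_arm([
  [0, -0.3, 0, -0.0015, 0, 0.008, 1],
  [0, 0, 0, -0.0015, 0, 0.008, 1],
  [0, 0, 0, -0.001, 0, 0.005, 1],
  [0, 0, 0, 0.002, 0, 0.0004, 1],
  [0, 0, 0, 0.002, 0, 0.0004, 1],
  [0, 0, 0, 0, 0, 0, 1],
  [0, 0, 0, 0, 0, 0, 1],
])

```text
t: 63.0
ee_pos: [0.4974, -0.2675, 0.1175]
orientation: [[-0.867, 0.497, 0.048], [0.496, 0.868, -0.027], [-0.055, 0.001, -0.998]]
wrist_force: [-0.1, -0.1, -1.6]
width: 0.483
finger_force: 50.0
```

```bash
python3 rf.py
```

```text
rack tcp mm [63.8  0.3 71.5] F tool [ 0.1 -0.1  1.6] w 44.9 ff 50.0 turn [  0.  -11.8   0. ] t 63.0
```

Emit:
jog_arm([
  [0, 0, 0, -0.0008, 0, 0.004, 1],
  [0, 0, 0, 0.002, 0, 0.0004, 1],
  [0, 0, 0, 0.001, 0, 0.0002, 1],
  [0, 0, 0, 0, 0, 0, 1],
])

```text
t: 63.33
ee_pos: [0.4955, -0.2663, 0.1126]
orientation: [[-0.867, 0.497, 0.048], [0.496, 0.868, -0.027], [-0.055, 0.001, -0.999]]
wrist_force: [-0.3, 0.1, -2.1]
width: 0.479
finger_force: 50.0
```

Emit:
jog_arm([
  [0, 0, 0, 0.001, 0, 0.0002, 1],
  [0, 0, 0, 0.001, 0, 0.0002, 1],
  [0, 0, 0, 0, 0, 0, 1],
])

```text
t: 63.58
ee_pos: [0.4941, -0.2655, 0.1122]
orientation: [[-0.867, 0.497, 0.048], [0.496, 0.868, -0.027], [-0.055, 0.001, -0.998]]
wrist_force: [-1.3, -0.2, -1.1]
width: 0.48
finger_force: 50.0
```

```bash
python3 rf.py
```

```text
rack tcp mm [58.7  0.4 67.3] F tool [ 1.  -0.8  1.1] w 44.6 ff 50.0 turn [  0.1 -11.8   0. ] t 63.6
```

Emit:
jog_arm([
  [0, 0, 0, 0.001, 0, 0.0002, 1],
  [0, 0, 0, 0.001, 0, 0.0002, 1],
  [0, 0, 0, 0, 0, 0, 1],
])

```text
t: 63.83
ee_pos: [0.494, -0.2653, 0.1123]
orientation: [[-0.866, 0.497, 0.051], [0.496, 0.868, -0.028], [-0.058, 0.001, -0.998]]
wrist_force: [3.9, -3.3, -0.7]
width: 0.479
finger_force: 50.0
```

```bash
python3 rf.py
```

```text
rack tcp mm [58.6  0.5 67.5] F tool [-5.  -0.9  1. ] w 44.5 ff 50.0 turn [  0.1 -11.7   0. ] t 63.8
```

Contact at 58.6 as predicted. Lower about 4 mm.

Emit:
jog_arm([
  [0, 0, 0, -0.0014, 0, 0.002, 1],
  [0, 0, 0, -0.0002, 0, 0.001, 1],
  [0, 0, 0, -0.0002, 0, 0.001, 1],
  [0, 0, 0, 0, 0, 0, 1],
])

```text
t: 64.17
ee_pos: [0.4949, -0.2657, 0.1089]
orientation: [[-0.867, 0.497, 0.049], [0.496, 0.868, -0.028], [-0.057, -0.0, -0.998]]
wrist_force: [-0.7, -1.2, 14.3]
width: 0.478
finger_force: 50.0
```

```bash
python3 rf.py
```

```text
rack tcp mm [58.6  0.6 63.9] F tool [ -0.8  -1.4 -14.3] w 44.4 ff 50.0 turn [  0.  -11.7   0. ] t 64.2
```

Emit:
jog_arm([
  [0, 0, 0, 0, 0, 0.0007, 1],
  [0, 0, 0, 0, 0, 0, 1],
  [0, 0, 0, 0, 0, -0.001, 0.35],
  [0, 0, 0, 0, 0, 0, 0.35],
  [0, 0, 0, 0, 0, 0, 0.35],
  [0, 0, 0, 0, 0, 0, 0.35],
  [0, 0, 0, 0, 0, -0.01, 0.2],
  [0, 0, 0, 0, 0, -0.025, 0],
  [0, 0, 0, 0, 0, -0.03, 0],
  [0, 0, 0, 0.02, -0.01, 0, 0],
  [0, 0, 0, 0.03, -0.02, -0.01, 0],
])

```text
t: 65.08
ee_pos: [0.4349, -0.2636, 0.1814]
orientation: [[-0.867, 0.495, 0.052], [0.494, 0.869, -0.026], [-0.058, 0.004, -0.998]]
wrist_force: [-0.5, -0.5, 0.5]
width: 0.959
finger_force: 0.0
```

Emit:
jog_arm([
  [0, 0, 3, -0.02, -0.03, 0, 0],
  [0, 0, 3, 0, -0.035, 0, 0],
  [0, 0, 3, 0, -0.035, 0, 0],
  [0, 0, 3, 0, -0.035, 0, 0],
  [0, 0, 0, 0, -0.035, 0, 0],
  [0, 0, 0, 0, 0, 0, 0],
  [0, 0, 0, 0, 0, 0, 0],
])

```text
t: 65.67
ee_pos: [0.3482, -0.4133, 0.1801]
orientation: [[-0.741, 0.669, 0.047], [0.669, 0.743, -0.026], [-0.053, 0.012, -0.999]]
wrist_force: [0.0, -0.2, -0.6]
width: 0.997
finger_force: 0.0
```

Run:
```python
from plan import *
from bench import vision
from h import *
f=vision.grab_frame("top");g=vision.grab_frame("scene");pickle.dump((f,g),open("last.pkl","wb"))
z=.072
P=np.array([[0,.0225,z],[.074,.0225,z],[.074,-.0225,z],[0,-.0225,z],[0,.0225,z]])
W=[(tr(RK,.032,P,t15),(0,255,0)),(tr(RK,.032,P-[0,0,z],t15),(0,0,255))]
crop(f,345,205,80,80,5,"pics/e1.png",W);crop(g,310,130,60,60,6,"pics/e2.png",W)
a,b=cv2.imread("pics/e1.png"),cv2.imread("pics/e2.png")
cv2.imwrite("pics/fin.png",np.hstack([a,np.pad(b,((0,40),(0,0),(0,0)))]))
s=monitor.get_state();print(s["ee_pos"],s["wrist_force"])
```

```text
[ 0.35053136 -0.41126455  0.18052071] [ 0.20675709  1.15391296 -0.19169768]
```

View pics/fin.png

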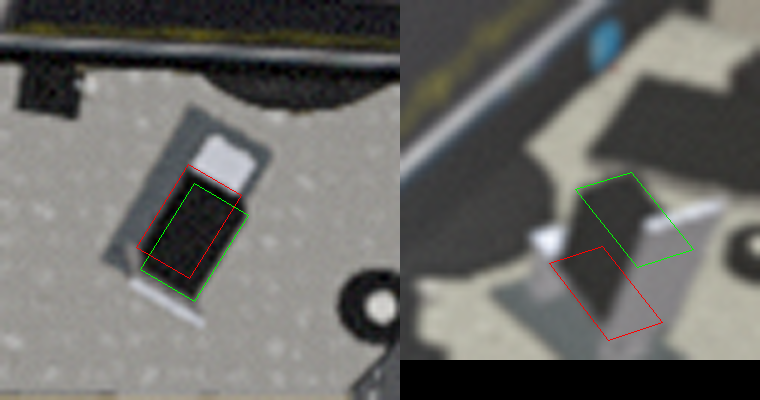

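The four-block pile matches the predicted outlines (green top, red bottom), against the backstop; the pusher was left at about 2 mm. Handing in.

```bash
python3 -c "
from bench import workorder
print(workorder.finish_job())"
```

```text
the job is handed in; nothing more can be done
None
```

I handed the job in with all four blocks that were present (a, b, c and e) in one pile against the rack's backstop, the magazine empty and the pusher drawn back to about 2 mm; the hand-in gave no verdict. Block e, placed first, was found on the table beside the rack and had to be picked up again.

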